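# Clear and load the board preheater, then switch it on with its key

### The job

The board preheater is still warm from the last job: with the bench brush, not your fingers, sweep all the removed parts off its plate into the scrap tray at its open end and stand the brush back in its own tray. Then lay the waiting power boards flat, side by side, on the plate's marked heating field. Last, take the heater key (rectangular grip) from the wooden key block, push it fully home in the key switch and turn it clockwise to the on stop; leave it there, keep your hand off the parts and the preheater, and leave the other key and the rest of the bench alone.

Things in the scene. Friction and masses are not known exactly. Their poses are not given: they have to be found in the camera images.
- preheater: Board preheater, fixed: white steel box 206 x 344 mm, long along y, origin at the centre of its underside. Flat black glass plate on top: surface at z = +60 mm, x -96..+96, y -172..+172; its heating field is outlined in grey, x -75..+75, y -135..+135. Aluminium rails along the sides x = +-100 mm, 8 mm wide, tops at z = +72 mm; the y ends are open. Parts start at y -115..+55, x -56..+53.
- scrap_tray: Open steel tray, fixed, 200 (x) x 160 (y) x 48 mm high, walls and floor 3 mm, origin at the centre of its underside. Its +y wall touches the preheater's -y end, so what is pushed off that end of the plate drops in.
- heat_sink: Finned aluminium heat sink 60 x 40 x 24 mm, about 0.06 to 0.13 kg; origin at the centre of its underside, z up at the start; lies flat on the preheater plate at the start, at any yaw; may be absent
- transformer: Small transformer, steel core with a yellow winding, 54 x 42 x 30 mm, about 0.11 to 0.23 kg; origin at the centre of its underside, z up at the start; lies flat on the preheater plate at the start, at any yaw; may be absent
- connector: White multi-way connector block 64 x 18 x 16 mm, 25 g; origin at the centre of its underside, z up at the start; lies flat on the preheater plate at the start, at any yaw; may be absent
- choke: Round copper-wound choke, 46 mm diameter, 20 mm high, 80 g, lying on its flat side; origin at the centre of its underside, z up at the start; lies flat on the preheater plate at the start, at any yaw; may be absent
- shield_can: Flat steel shield can 60 x 44 x 13 mm, 35 g; origin at the centre of its underside, z up at the start; lies flat on the preheater plate at the start, at any yaw; may be absent
- relay: Light grey plastic relay 56 x 30 x 26 mm, 45 g; origin at the centre of its underside, z up at the start; lies flat on the preheater plate at the start, at any yaw; may be absent
- board_a: Waiting power board, loose, 0.08 to 0.15 kg: green circuit board 90 (x) x 60 (y) x 5 mm with a finned aluminium heat sink 50 (x) x 24 (y) mm in its middle from z = 5 to 42 mm (grip it across y); other components under 20 mm high. Origin at the centre of its underside, z up. Lies flat on the bench at the start; may be absent.
- board_b: Waiting power board like board_a, 0.11 kg; may be absent.
- board_c: Waiting power board like board_a, 0.11 kg; may be absent.
- brush: Bench brush, 0.16 kg, standing on its stiff bristles. Origin at the centre of the bristle tips; x along the head. Bristles 96 (x) x 28 (y) x 50 mm high, rigid; above them a black back 100 x 30 mm from z = +50 to +78 mm, the place to grip (across y, near the centre of mass); a round handle 20 mm thick sticks out at the -x end to x = -125 mm at z = +64 mm.
- brush_tray: The brush's home: shallow grey tray, fixed, 90 (x) x 250 (y) x 12 mm high, floor top at z = +4 mm, walls 4 mm, origin at the centre of its underside. The brush stands in it lengthwise, handle towards the tray's -y, brush origin at about y = +35 mm. It may change places with the key switch box.
- key_block: Wooden key block, fixed, 50 (x) x 150 (y) x 55 mm high, origin at the centre of its underside. Two keys stand blade down in loose slots (10 (x) x 20 (y) mm, 40 mm deep) in its top at y = -36 and +36 mm, tips 21 mm above the bench; which key is where varies.
- key: The heater key, loose, 45 g, 74 mm long, standing blade down. Origin at the blade's tip, z up along the key. Blade 16 (x) x 6 (y) mm, z = 0..34 mm, with a narrower tip (11 x 3.5 mm, 4 mm long); round collar 32 mm diameter at z = 34..40 mm; rectangular black grip 44 (x) x 10 (y) mm at z = 40..74 mm. It fits the switch either way round.
- spare_key: Another key, not for this job: same blade and collar, but a round disc grip of 36 mm diameter, 10 mm thick. It stands in the other slot of the key block.
- key_box: The heater's controller, fixed: grey box 120 (x) x 130 (y) x 70 mm high, origin at the centre of its underside; the round brass key switch (44 mm diameter, in a steel ring) is in the middle of its top. It may change places with the brush tray.
- key_slot (a point): Centre of the key slot's mouth, on the switch's top face, 80 mm above the bench; turns with the switch. z up, x along the slot. Slot 18.5 (x) x 8.5 (y) mm, 40 mm deep, 4 mm chamfer around the mouth. The key is home when its collar rests on the face, its tip 34 mm below this point.
- key_plug (a joint): Angle of the key switch, rad: 0 = off (at the start, slot along the box's x), 1.05 = on, at the stop; grows clockwise seen from above. It turns stiffly (0.06 N m) and stays where left; the key has about 0.17 rad of play in the slot, so turn it past 1.05 rad until the switch reaches its stop.
- bit_case: Bystander: grey case of screwdriver bits, 70 x 150 x 20 mm, origin at the centre of its underside.
- screwdriver: Bystander: steel screwdriver with a grey handle, 160 mm long, lying on the mat, origin under its middle.
- spray_can: Bystander: white spray can, 54 mm diameter, 150 mm tall, origin at the centre of its underside.
Mind the look-alikes: they are no part of the job. Leave any green look-alike of the transformer alone.

How it is judged:
By the outcome, as a careful person would: the job done as asked, in the order asked, and still so for the second after the job is handed in, with the robot touching nothing.
Of board_a, board_b, board_c only 2 to 3 are there at a start; the rules pass over those that are not, and their reading is None.
Of heat_sink, transformer, connector, choke, shield_can, relay only 3 to 6 are there at a start; the rules pass over those that are not, and their reading is None.
At some moment in a run one of heat_sink, transformer, connector, choke, shield_can, relay, board_a, board_b, board_c may be knocked a few centimetres aside while the robot is not near it.
It also fails if it takes over 192 s, if anything falls off the work surface, if the arm or the gripper's body presses on something with over 40 N, if the wrist force passes 120 N, or if a joint passes its speed limit or range.

### The arm

A 6-joint arm with a two-finger parallel gripper is mounted at the origin on the work surface. World frame = base frame: x ahead of the robot, y to its left, z up, the work surface at z = 0. Lengths are in m, angles in degrees, forces in N, time in s.
With the tool pointing down it reaches from about 0.25 to 0.725 m from the base axis. Payload 9.7 kg.
Tool frame: the origin (TCP) lies on the centre line of the jaws, within the pads' length; the fingertips stand tip_reach ahead of it and the grasp point (between the pads) lies 2 mm behind it (tip_reach is the distance from the TCP to the fingertips, in m); z points along the fingers, y is the direction in which the jaws open and shut (so a half turn about z gives the same grasp; the last joint's range is limited). The gripper opens to 85 mm and grips with 20 to 120 N. Pads are 22 mm wide; open, the fingers measure 114 mm over their backs; the gripper's body (76 mm by 85 mm) begins 54 mm behind the grasp point. The pads swing forward as they close: fully open they stand 13 mm farther back than shut.
Start: joints at [67.552, 4.979, 10.078, 95.1, 0, 90], TCP at [0.21, 0.508, 0.248] pointing down, gripper open.
Joint ranges: [-179.16, 179.16], [-48.56, 103.87], [-65.8, 70.77], [-126.05, 130.52], [-82.76, 87.17], [-180, 180]. Speed limits (degrees/s): [127.2, 127.2, 147.25, 180, 180, 180].

### API

Orientations are given as [roll, pitch, yaw] about the fixed x, y, z axes, in that order (R = Rz(yaw) Ry(pitch) Rx(roll)).
In Python, from workcell import get_obs, camera, calibration, job_done, tip_reach gives the robot as it stands.
- The arm moves only by the tool apply_moves, never from a script. Its argument "rows" is a list of rows, each a list of 7 numbers: the shift along the world's x, y, z in mm, then the turn, a rotation vector about the world's x, y, z in degrees, then the closure, from 0 (fully open) to 1 (shut). A call has 1 to 20 rows; each row shifts and turns the commanded pose from where the row before left it; what a row does not reach is not made up. A row lasts 1/8 s, in which the tool goes at most 62.5 mm and 10.7 degrees, less where a joint would pass 70% of its speed; a pose out of reach is approached as far as the arm can. A call with a gripper value outside its range is refused whole. The fingers move at their own pace and stop on an object; "grip_force" is the grip in N (left out, the last holds). Time passes only in rows, so rows that do not move let the fingers close. It gives the time, the measured TCP pose, the force and the opening at its end, in the units of the state.
- get_obs(): the state, without advancing time (a new reading comes with each control period).
- camera(name): name is "scene" or "top"; returns the picture (400x640x3 uint8, red, green, blue); there is no depth.
- calibration(name): a dict with "intrinsics" (3x3 intrinsics, pixels), "T" (4x4, takes a point from camera to world coordinates). Camera axes: x right, y down, z forward; pixel columns grow to the right and rows downward; lengths in m; the calibration is good to about 2 mm. A picture is of the moment at which its call begins. calibration takes no time and is no camera call.
- job_done(): hands the job in, once; it reports no verdict.
The state is a dict: "time": time; "q": joint angles; "qd": joint speeds; "joint_efforts": joint torques, N m; "ee_pos": TCP position; "tcp_rot": TCP orientation; "wrist_force": force on the tool from outside, world axes, zero at the start; "torque": the same for the moment, N m; "opening": finger opening in m.
Only numpy, scipy, OpenCV 4.12 (cv2) and the standard library are available. Lean on these libraries where they do the work, as an engineer would, in place of code of your own. Each camera call takes 0.05 s, during which the arm holds its last target.

## Working session

There is one attempt and no reset: what is moved stays moved. The work goes in short steps, Python scripts to look and compute and a tool call to move; the robot and the scene stay as the last step left them, time stands still between calls to the robot, and variables do not carry over. Pictures are saved under pics/ and viewed, and the job is handed in when it is done.

Besides the shell and the picture viewer there is one more tool, called after ">>>" in YAML: its name, and indented under it one key for each argument. apply_moves: Moves the arm, as the interface text tells. Its arguments: {"type":"object","properties":{"rows":{"type":"array","items":{"type":"array","items":{"type":"number"}}},"grip_force":{"type":"number"}},"required":["rows"]}

```bash
ls; mkdir -p pics
python3 - <<'E'
from workcell import *
import cv2
print(get_obs(), tip_reach)
for n in ("scene","top"):
    im=camera(n); cv2.imwrite(f"pics/{n}0.png",im[:,:,::-1])
    c=calibration(n); print(n,c)
E
```

```text
pics
{'time': 0.0, 'q': array([6.75528853e+01, 5.01058045e+00, 1.00354978e+01, 9.51011398e+01,
       4.25488621e-05, 8.99988302e+01]), 'qd': array([ 0.01255412, -0.0806192 ,  0.00874562,  0.02946932,  0.11980096,
        0.0640409 ]), 'joint_efforts': array([-2.12984771e-03, -5.20395219e+01,  4.64800608e+01,  1.65514107e-02,
       -3.10164060e-04, -6.54937651e-06]), 'ee_pos': array([0.20992528, 0.50813106, 0.2475974 ]), 'tcp_rot': array([-1.79923778e+02, -4.41050354e-05,  1.57554055e+02]), 'wrist_force': array([-0.00826327,  0.236834  , -0.1668292 ]), 'torque': array([0.00908713, 0.00789839, 0.04416614]), 'opening': 0.08520518218650186} 0.017
scene {'intrinsics': array([[390.77091731,   0.        , 319.87100394],
       [  0.        , 390.77091731, 197.61942677],
       [  0.        ,   0.        ,   1.        ]]), 'T': array([[ 0.62525592,  0.4745786 , -0.61954031,  1.18380641],
       [ 0.78029561, -0.36600083,  0.5071313 , -0.48149236],
       [ 0.01392139, -0.80051143, -0.59915578,  0.76334235],
       [ 0.        ,  0.        ,  0.        ,  1.        ]])}
top {'intrinsics': array([[361.8956525 ,   0.        , 317.43555725],
       [  0.        , 361.8956525 , 200.91436374],
       [  0.        ,   0.        ,   1.        ]]), 'T': array([[-0.02687888, -0.99569613,  0.08869468,  0.4009084 ],
       [-0.99959875,  0.02756502,  0.00651998,  0.07324329],
       [-0.00893679, -0.08848384, -0.99603752,  1.21279422],
       [ 0.        ,  0.        ,  0.        ,  1.        ]])}
```

View pics/scene0.png

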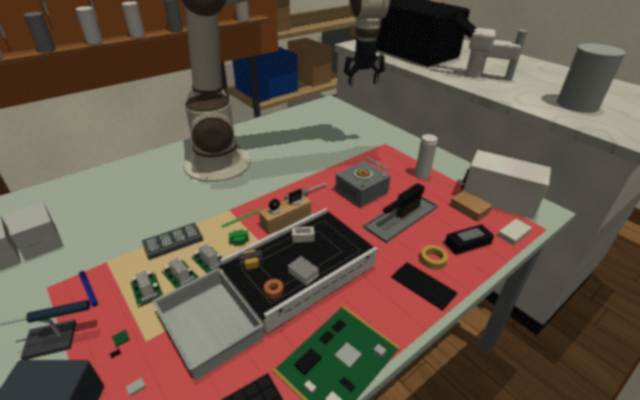

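View pics/top0.png

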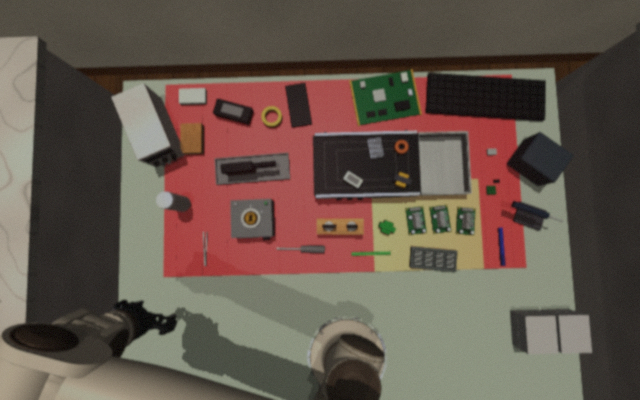

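The scene view has the preheater at (300,260), scrap tray at (210,320), key box at (363,180), brush at (405,205), key block at (285,212) and three boards at (145,285), (180,270) and (210,255). The top view shows the same things. I'll take close crops next.

```bash
cat > h.py <<'E'
import numpy as np, cv2
from workcell import *
def crop(im,x0,y0,x1,y1,name,s=None):
    c=im[y0:y1,x0:x1]; s=s or min(800/(x1-x0),600/(y1-y0))
    cv2.imwrite(f"pics/{name}.png",cv2.resize(c,None,fx=s,fy=s,interpolation=cv2.INTER_CUBIC)[:,:,::-1])
def ray(n,u,v,z):
    c=calibration(n);K=c["intrinsics"];T=c["T"]
    d=T[:3,:3]@np.linalg.inv(K)@np.array([u,v,1.]);o=T[:3,3]
    return o+d*(z-o[2])/d[2]
def proj(n,p):
    c=calibration(n);K=c["intrinsics"];T=c["T"]
    q=K@(T[:3,:3].T@(np.array(p,float)-T[:3,3]));return q[:2]/q[2]
E
python3 - <<'E'
from h import *
t=cv2.imread("pics/top0.png")[:,:,::-1];s=cv2.imread("pics/scene0.png")[:,:,::-1]
crop(t,300,120,500,270,"t1");crop(t,200,140,320,230,"t2");crop(s,130,170,410,380,"s1")
crop(t,310,210,370,255,"t3"); crop(s,250,180,340,240,"s2")
E
```

```text
(no output)
```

View pics/t1.png

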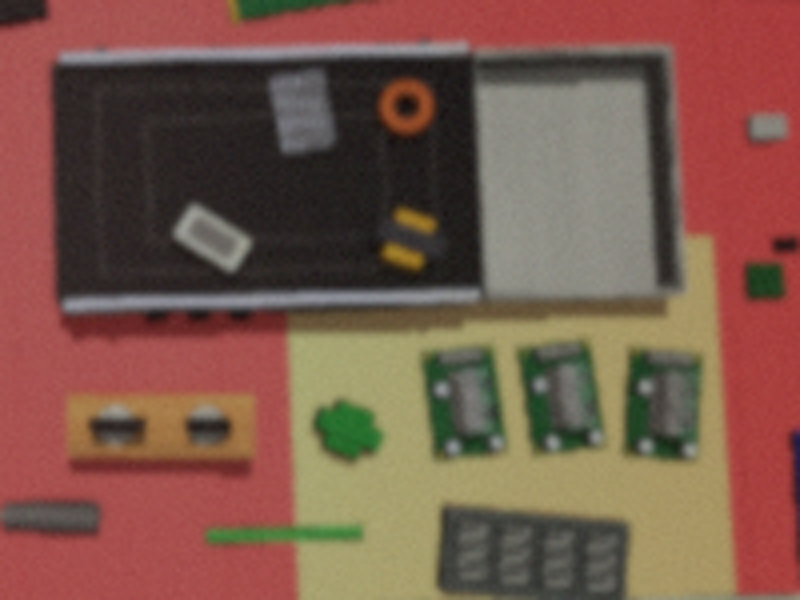

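View pics/t2.png

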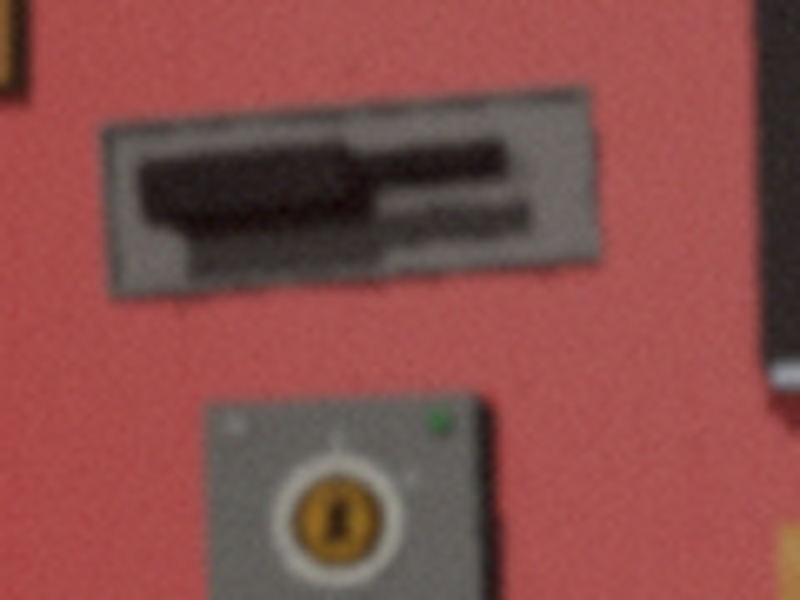

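View pics/s1.png

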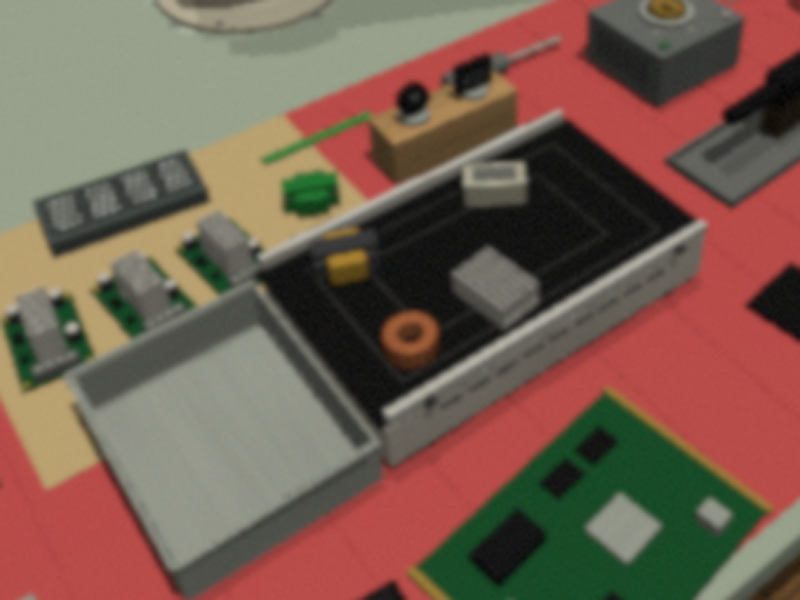

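View pics/s2.png

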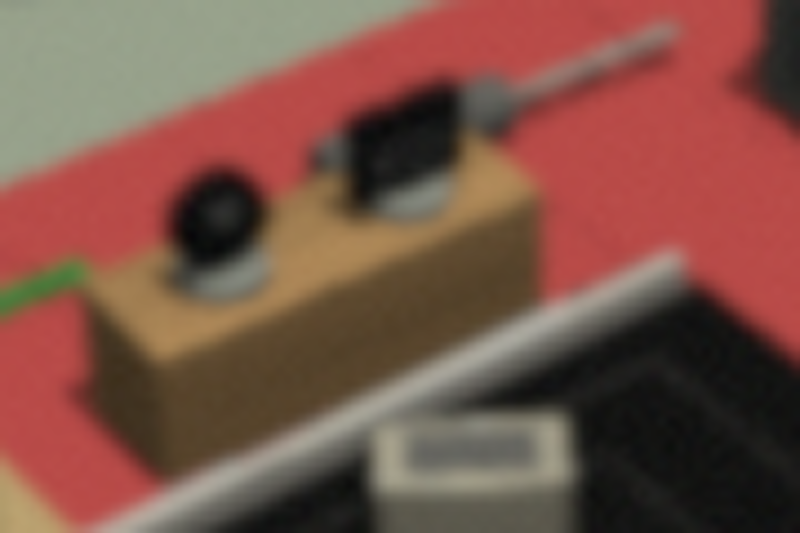

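View pics/t3.png

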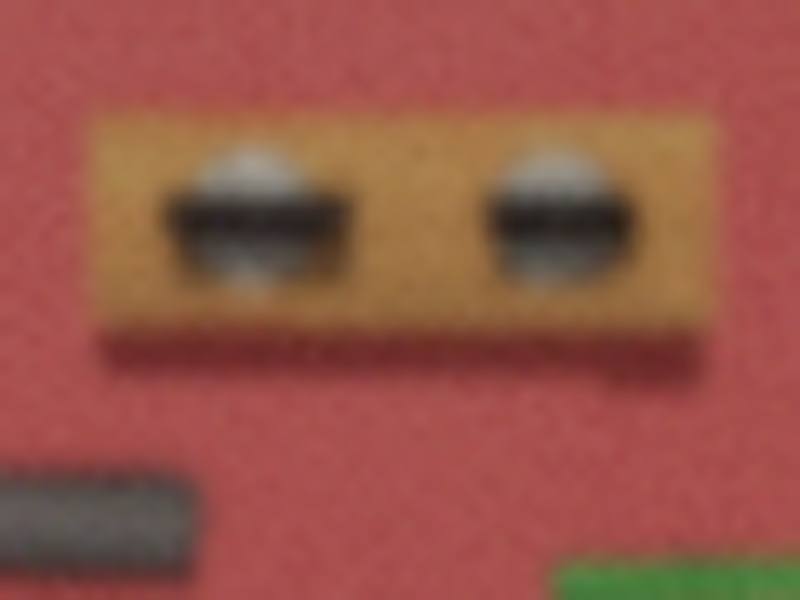

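```bash
cat > m.py <<'E'
from h import *
def mask_info(im,box,f,k=None):
    x0,y0,x1,y1=box; c=im[y0:y1,x0:x1]; hsv=cv2.cvtColor(c,cv2.COLOR_RGB2HSV)
    m=f(c.astype(int),hsv.astype(int)).astype(np.uint8)
    if k: m=cv2.morphologyEx(m,cv2.MORPH_CLOSE,np.ones((k,k)))
    out=[]
    n,l,st,ce=cv2.connectedComponentsWithStats(m)
    for i in range(1,n):
        if st[i,4]<12: continue
        pts=np.argwhere(l==i)[:,::-1].astype(np.float32)
        r=cv2.minAreaRect(pts)
        out.append((st[i,4],ce[i]+[x0,y0],(r[0][0]+x0,r[0][1]+y0),r[1],r[2]))
    return sorted(out,key=lambda a:-a[0])
E
python3 - <<'E'
from m import *
np.set_printoptions(precision=4,suppress=True)
t=cv2.imread("pics/top0.png")[:,:,::-1]
s=cv2.imread("pics/scene0.png")[:,:,::-1]
# rails: brightest row weighted
for lo,hi in((127,140),(188,202)):
    P=[]
    for u in range(320,415,5):
        col=t[lo:hi,u-1:u+2].astype(float).mean(1); b=col[:,2]; w=np.clip(b-130,0,None)
        v=(w*np.arange(lo,hi)).sum()/max(w.sum(),1e-6)
        P.append(ray("top",u,v,0.072)[:2])
    P=np.array(P); f=np.polyfit(P[:,1],P[:,0],1); print("rail x=a*y+b",f, np.degrees(np.arctan(-f[0])),np.std(P[:,0]-np.polyval(f,P[:,1])))
print("row 165 profile", [(u,t[160:170,u].mean(0).astype(int).tolist()) for u in list(range(306,320))+list(range(412,426))+list(range(462,476))])
boards=mask_info(t,(400,200,485,240),lambda c,h:(h[...,0]>40)&(h[...,0]<95)&(h[...,1]>80),7)
for b in boards: print("board",b, ray("top",*b[2],.005))
hs=mask_info(t,(400,200,485,240),lambda c,h:(h[...,1]<60))
for b in hs: print(" grey",b,ray("top",*b[1],.042))
for b in mask_info(t,(215,145,292,190),lambda c,h:c.sum(2)<130): print("brush",b)
for b in mask_info(t,(215,145,292,190),lambda c,h:h[...,1]<70): print("tray",b,ray("top",*b[2],.012))
for b in mask_info(t,(312,212,368,242),lambda c,h:c.sum(2)<160): print("key",b,ray("top",*b[1],.095))
for b in mask_info(t,(312,212,368,242),lambda c,h:(h[...,0]<22)&(h[...,0]>8)&(h[...,1]>80),9): print("block",b,ray("top",*b[2],.055))
for b in mask_info(t,(225,195,280,240),lambda c,h:(h[...,0]<30)&(h[...,0]>12)&(h[...,1]>110),5): print("brass",b,ray("top",*b[1],.080))
for b in mask_info(t,(225,195,280,242),lambda c,h:(h[...,1]<60)&(c.sum(2)>210),11): print("box",b,ray("top",*b[2],.070))
E
```

```text
rail x=a*y+b [0.0066 0.7195] -0.3762264932353467 0.0005752356042268095
rail x=a*y+b [0.0061 0.5191] -0.34708735907438426 0.00030417434734871456
row 165 profile [(306, [168, 85, 83]), (307, [168, 84, 83]), (308, [167, 83, 82]), (309, [168, 86, 84]), (310, [167, 85, 82]), (311, [164, 84, 81]), (312, [144, 74, 73]), (313, [101, 57, 56]), (314, [62, 44, 44]), (315, [47, 38, 38]), (316, [47, 40, 38]), (317, [48, 40, 39]), (318, [46, 38, 37]), (319, [47, 39, 38]), (412, [31, 28, 27]), (413, [31, 26, 26]), (414, [32, 27, 26]), (415, [32, 27, 27]), (416, [31, 27, 25]), (417, [31, 27, 27]), (418, [42, 38, 36]), (419, [74, 72, 67]), (420, [117, 116, 109]), (421, [140, 138, 129]), (422, [145, 144, 135]), (423, [144, 143, 134]), (424, [143, 142, 133]), (425, [143, 142, 134]), (462, [100, 98, 92]), (463, [67, 64, 58]), (464, [47, 43, 40]), (465, [45, 41, 37]), (466, [50, 46, 41]), (467, [70, 67, 63]), (468, [104, 96, 90]), (469, [133, 107, 100]), (470, [155, 92, 87]), (471, [165, 72, 70]), (472, [167, 65, 64]), (473, [168, 65, 64]), (474, [168, 63, 63]), (475, [166, 63, 62])]
board (np.int32(145)
[... 1527 characters left out ...]
8), array([253.2525, 168.3168]), (251.95293045043945, 168.38823699951172), (25.463239669799805, 73.32186126708984), 85.60128784179688) [0.6237 0.2983 0.012 ]
key (np.int32(24), array([328.9583, 226.4167]), (328.5, 226.0), (2.0, 11.0), 90.0) [0.4206 0.0472 0.095 ]
key (np.int32(21), array([352.    , 226.3333]), (351.5, 226.0), (2.0, 9.0), 90.0) [ 0.419  -0.0237  0.095 ]
block (np.int32(852), array([341.8216, 226.0094]), (342.0, 226.0), (16.0, 50.0), 90.0) [0.4215 0.0046 0.055 ]
brass (np.int32(121), array([250.2231, 217.6612]), (250.0, 217.5), (11.0, 12.0), 90.0) [0.4549 0.2927 0.08  ]
box (np.int32(1751), array([251.2776, 218.6448]), (251.0, 218.0), (46.0, 40.0), 90.0) [0.4543 0.2922 0.07  ]
```

Run:
```python
from m import *
np.set_printoptions(precision=4,suppress=True)
t=cv2.imread("pics/top0.png")[:,:,::-1]
print("plate L",ray("top",313.0,165,.06),"R",ray("top",419.6,165,.06),"tray end",ray("top",468.8,165,.048), ray("top",419.6,165,.048))
crop(t,215,145,295,190,"br");crop(t,400,200,485,240,"bd");crop(t,225,195,280,242,"kb")
s=cv2.imread("pics/scene0.png")[:,:,::-1]
crop(s,130,235,240,310,"bds");crop(s,335,150,440,245,"kbs")
```

```text
plate L [0.6203 0.092  0.06  ] R [ 0.6105 -0.251   0.06  ] tray end [ 0.6081 -0.4137  0.048 ] [ 0.6126 -0.2544  0.048 ]
```

View pics/br.png

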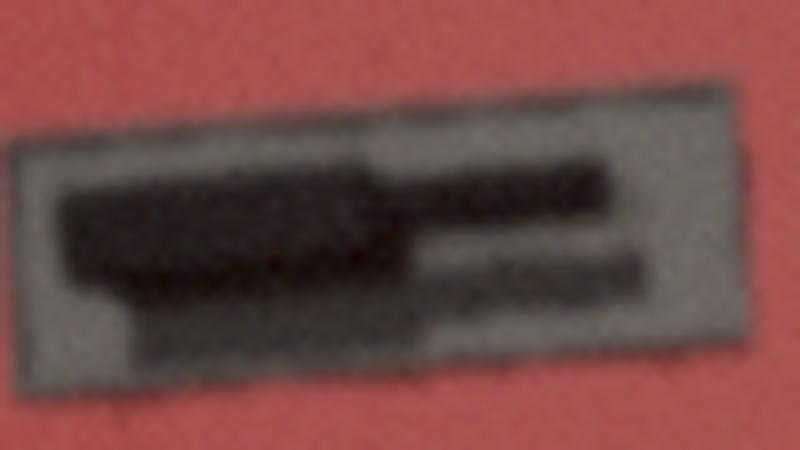

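View pics/bd.png

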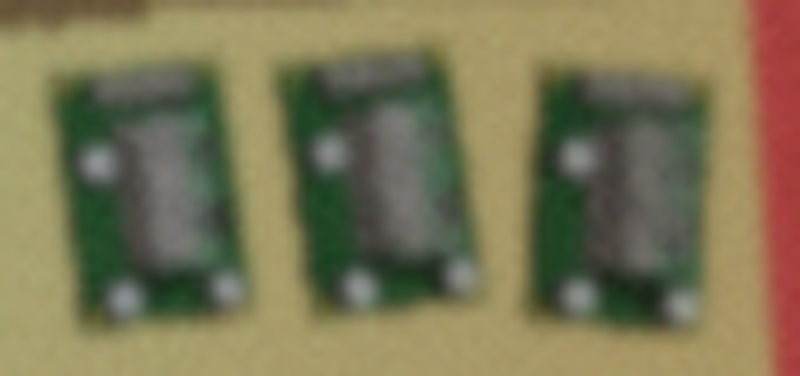

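View pics/kb.png

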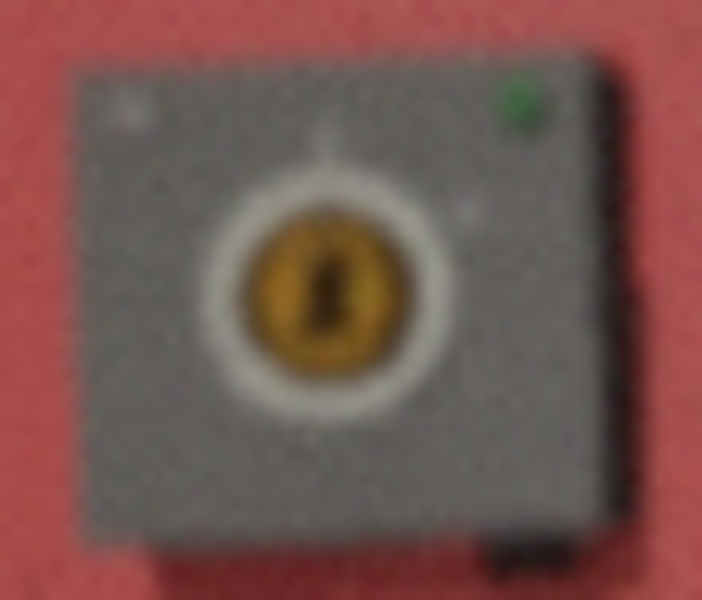

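View pics/kbs.png

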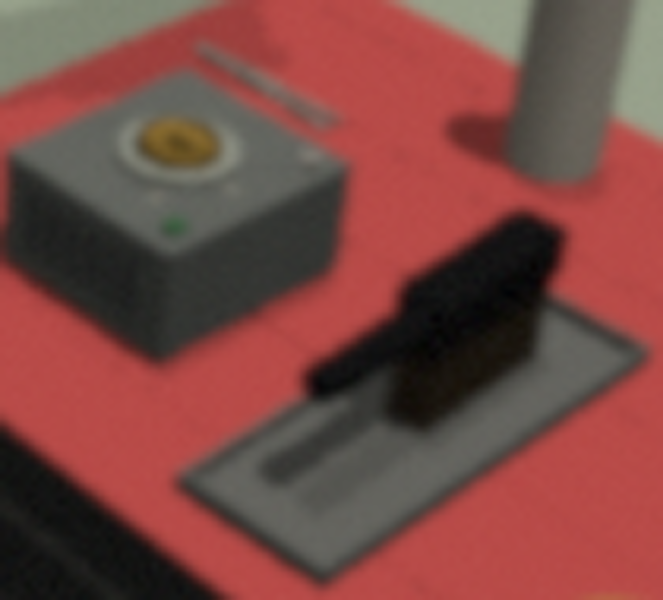

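Run:
```python
from m import *
np.set_printoptions(precision=4,suppress=True)
t=cv2.imread("pics/top0.png")[:,:,::-1]
m=t[145:190,215:292].astype(int).sum(2)<140
# upper edge per column, subpixel
P=[]
for u in range(224,250,2):
    col=t[150:175,u-1:u+2].astype(float).sum(2).mean(1)
    i=np.argmax(col<200); v=150+i-1+(col[i-1]-200)/(col[i-1]-col[i]); P.append((u,v))
P=np.array(P); f=np.polyfit(P[:,0],P[:,1],1); print(f,np.std(P[:,1]-np.polyval(f,P[:,0])))
row=t[166:170].astype(float).sum(2).mean(0)
print([(u,int(row[u])) for u in range(216,228)])
h=t[160:166].astype(float).sum(2).min(0); print([(u,int(h[u])) for u in list(range(246,258))+list(range(270,282))])
A=ray("top",225,np.polyval(f,225),.082);B=ray("top",250,np.polyval(f,250),.082)
print(A,B,"line yaw of +y dir",np.degrees(np.arctan2(A[1]-B[1],A[0]-B[0])))
for uv in((216,158.5),(288.5,153.3),(289.5,179),(217,184.5)): print("traycorner",ray("top",*uv,.012))
# relay etc
for n,uv,z in(("relay",(353,179.5),.086),("hs",(375.5,147.7),.084),("choke",(401.7,146.5),.08),("trafo",(402.7,179.5),.09)): print(n,ray("top",*uv,z))
```

```text
[ -0.0971 184.9282] 0.08689539535676702
[(216, 241), (217, 261), (218, 289), (219, 270), (220, 212), (221, 130), (222, 96), (223, 88), (224, 92), (225, 95), (226, 92), (227, 96)]
[(246, 101), (247, 98), (248, 107), (249, 101), (250, 88), (251, 83), (252, 77), (253, 78), (254, 85), (255, 88), (256, 96), (257, 92), (270, 67), (271, 76), (272, 69), (273, 73), (274, 90), (275, 126), (276, 194), (277, 241), (278, 258), (279, 286), (280, 292), (281, 306)]
[0.6303 0.3707 0.082 ] [0.6358 0.2911 0.082 ] line yaw of +y dir 93.98172857774668
traycorner [0.661  0.4195 0.012 ]
traycorner [0.6717 0.1743 0.012 ]
traycorner [0.5841 0.1727 0.012 ]
traycorner [0.5724 0.4163 0.012 ]
relay [ 0.5656 -0.0328  0.086 ]
hs [ 0.6655 -0.1078  0.084 ]
choke [ 0.6679 -0.1917  0.08  ]
trafo [ 0.5607 -0.1875  0.09  ]
```

Run:
```python
from m import *
print(ray("top",220.6,168,.082), ray("top",276,163.3,.068), ray("top",253,163,.082))
t=np.array([.6188+.0,.0]); 
for r in [(.661,.4195),(.6717,.1743),(.5841,.1727),(.5724,.4163)]: pass
c=np.mean([(.661,.4195),(.6717,.1743),(.5841,.1727),(.5724,.4163)],0); a=np.radians(92.6)
print(c, c+.035*np.array([np.cos(a),np.sin(a)]))
```

```text
[0.61482032 0.38472182 0.082     ] [0.62765898 0.21039421 0.068     ] [0.62793996 0.28169777 0.082     ]
[0.6223 0.2957] [0.6207123  0.33066397]
```

Candidates:
- **Brush:** the black brush in the tray at top (243,168). There's no other brush.
- **Heater key:** the rectangular grip at top (329,226) / scene (297,197). The disc grip at top (352,226) is the spare.
- **Parts to sweep:** relay (353,180), heat sink (375,148), choke (402,146) and transformer (403,180). The green transformer look-alike at (387,228) is off limits, as is the yellow ring at (271,116).
- **Boards:** (415,220), (441,219) and (466,220).

First I'll move over the brush.

>>> apply_moves:
  rows:
    - [34,-14.5,0,0,0,-5.3,0]
    - [34,-14.5,0,0,0,-5.3,0]
    - [34,-14.5,0,0,0,-5.3,0]
    - [34,-14.5,0,0,0,-5.3,0]
    - [34,-14.5,0,0,0,-5.3,0]
    - [34,-14.5,0,0,0,-5.3,0]
    - [34,-14.5,0,0,0,-5.3,0]
    - [34,-14.5,0,0,0,-5.3,0]
    - [34,-14.5,0,0,0,-5.3,0]
    - [34,-14.5,0,0,0,-5.3,0]
    - [34,-14.5,-30,0,0,-5.3,0]
    - [34,-14.5,-30,0,0,-5.2,0]
    - [0,0,-20,0,0,0,0]
    - [0,0,0,0,0,0,0]

```text
time: 1.85
ee_pos: [0.6174, 0.3336, 0.1656]
tcp_rot: [-179.8, 0.1, 94.0]
wrist_force: [-0.7, 0.4, 0.1]
opening: 0.0854
```

Run:
```python
from m import *
o=get_obs(); print(o["time"],o["ee_pos"],o["tcp_rot"],o["q"])
s=camera("scene");t=camera("top"); crop(s,320,90,480,210,"s3");crop(t,200,120,320,210,"t4")
```

```text
1.85 [0.61744608 0.33356577 0.16564137] [-1.79766122e+02  1.02338439e-01  9.40195365e+01] [2.83782191e+01 2.61544654e+01 2.66794192e+01 9.07802218e+01
 3.23471736e-03 1.14358884e+02]
```

View pics/s3.png

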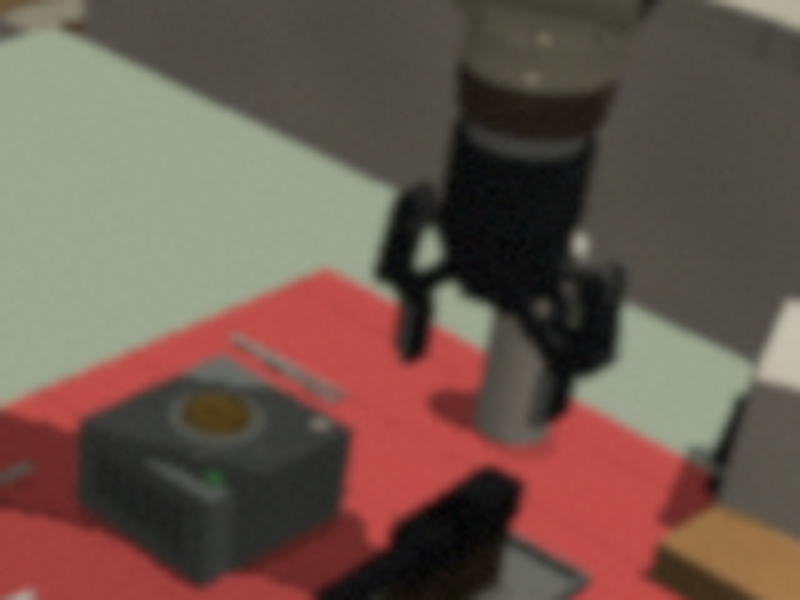

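View pics/t4.png

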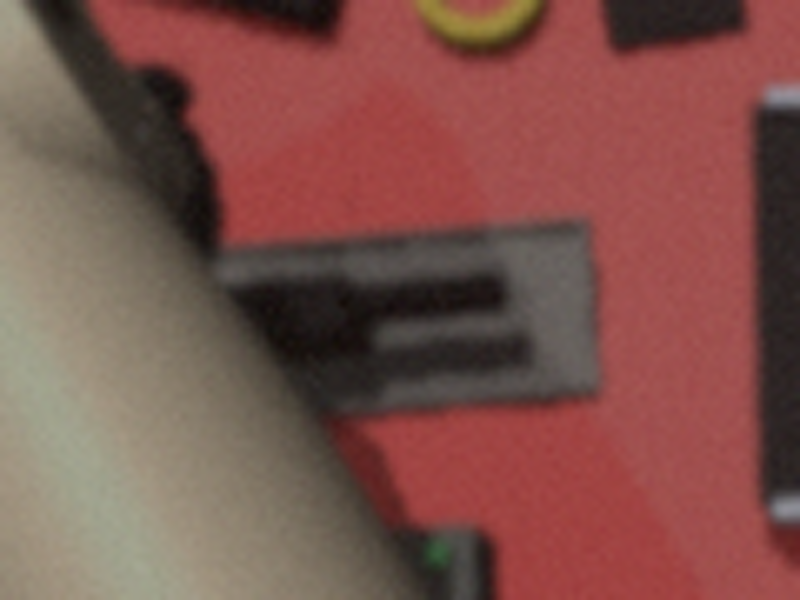

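The gripper is centred over the brush, so I'm going down to grip it.

>>> apply_moves:
  rows:
    - [0.5,0,-20,0,0,0,0]
    - [0,0,-20,0,0,0,0]
    - [0,0,-20,0,0,0,0]
    - [0,0,-20,0,0,0,0]
    - [0,0,-15,0,0,0,0]
    - [0,0,0,0,0,0,0.3]
    - [0,0,0,0,0,0,0.6]
    - [0,0,0,0,0,0,0.8]
    - [0,0,0,0,0,0,0.8]
    - [0,0,0,0,0,0,0.8]
    - [0,0,0,0,0,0,0.8]
  grip_force: 70

```text
time: 3.32
ee_pos: [0.619, 0.3346, 0.0746]
tcp_rot: [179.9, -0.0, 94.1]
wrist_force: [-1.0, -0.2, 4.7]
opening: 0.0292
```

>>> apply_moves:
  rows:
    - [0,0,0,0,0,0,0.8]
    - [0,0,10,0,0,0,0.8]
    - [0,0,20,0,0,0,0.8]
    - [0,0,30,0,0,0,0.8]
    - [0,0,30,0,0,0,0.8]
    - [0,0,0,0,0,0,0.8]

```text
time: 4.08
ee_pos: [0.6196, 0.3349, 0.1674]
tcp_rot: [179.7, -0.1, 94.1]
wrist_force: [0.3, 0.5, -2.2]
opening: 0.0283
```

Run:
```python
from m import *
o=get_obs(); print(o["time"],o["ee_pos"],o["tcp_rot"],o["q"],o["wrist_force"],o["torque"])
s=camera("scene"); crop(s,320,90,480,210,"s4")
```

```text
4.075 [0.61961583 0.33486421 0.16741933] [ 1.79705401e+02 -1.29812713e-01  9.40508812e+01] [ 2.83896865e+01  2.59198216e+01  2.65575472e+01  9.03158095e+01
 -3.13918475e-03  1.14339130e+02] [ 0.25314884  0.49076128 -2.15187185] [ 0.04834457 -0.01632357 -0.0669556 ]
```

View pics/s4.png

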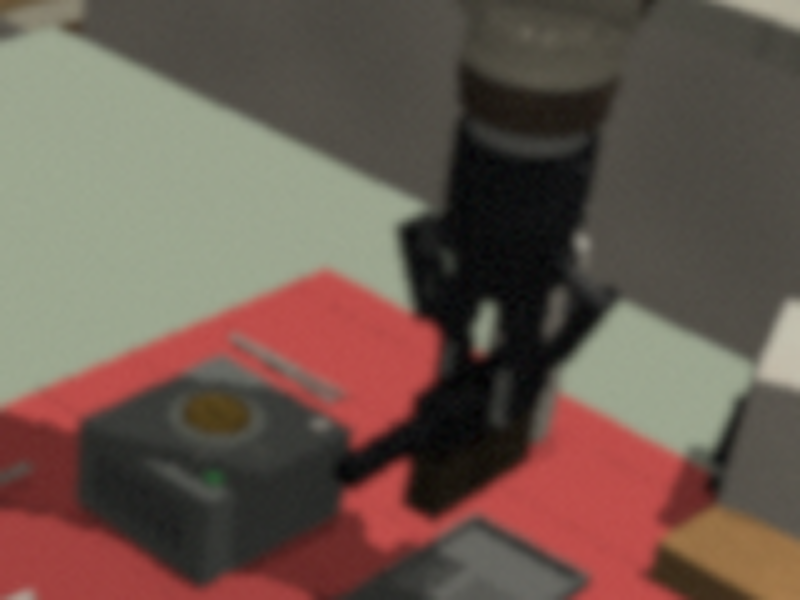

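>>> apply_moves:
  rows:
    - [3.4,-22.5,0,0,0,7.15,0.8]
    - [3.4,-22.5,0,0,0,7.15,0.8]
    - [3.4,-22.5,0,0,0,7.15,0.8]
    - [3.4,-22.5,0,0,0,7.15,0.8]
    - [3.4,-22.5,0,0,0,7.15,0.8]
    - [3.4,-22.5,0,0,0,7.15,0.8]
    - [3.4,-22.5,0,0,0,7.15,0.8]
    - [3.4,-22.5,0,0,0,7.15,0.8]
    - [3.4,-22.5,0,0,0,7.15,0.8]
    - [3.4,-22.5,0,0,0,7.15,0.8]
    - [3.4,-22.5,0,0,0,7.15,0.8]
    - [3.4,-22.5,0,0,0,7.15,0.8]
    - [0,0,-10,0,0,0,0.8]
    - [0,0,-10,0,0,0,0.8]
    - [0,0,0,0,0,0,0.8]

```text
time: 6.0
ee_pos: [0.6584, 0.0651, 0.1413]
tcp_rot: [-180.0, -0.2, 179.8]
wrist_force: [0.3, 1.1, -2.0]
opening: 0.029
```

Run:
```python
from m import *
o=get_obs(); print(o["time"],o["ee_pos"],o["tcp_rot"],o["q"],o["wrist_force"],o["torque"])
s=camera("scene"); crop(s,220,150,420,300,"s5"); t=camera("top"); crop(t,300,120,480,255,"t5")
```

```text
6.0 [0.65842434 0.06505167 0.14134163] [-1.79991551e+02 -1.65056836e-01  1.79833868e+02] [5.63909715e+00 1.98669308e+01 1.57259106e+01 8.60240448e+01
 8.28931648e-03 5.80520486e+00] [ 0.3008678   1.10066185 -1.98174653] [-0.019901    0.04482507 -0.01702433]
```

View pics/s5.png

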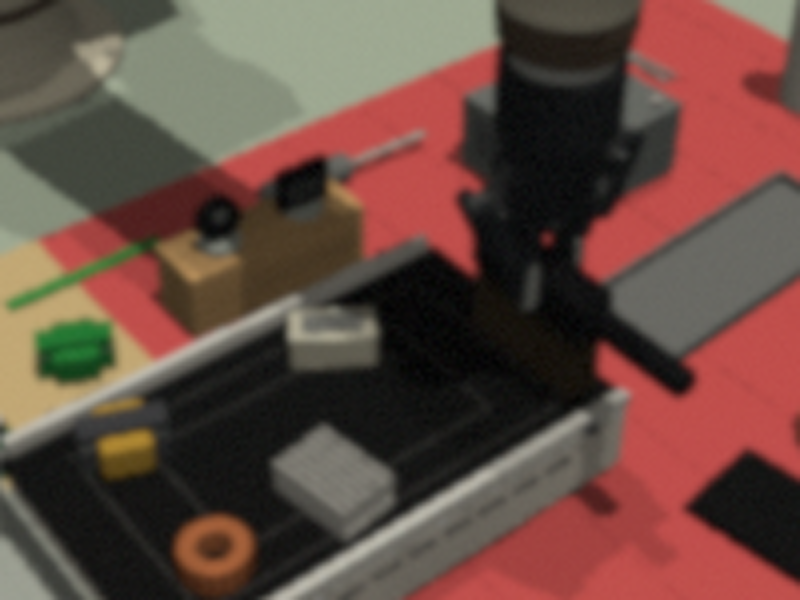

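View pics/t5.png

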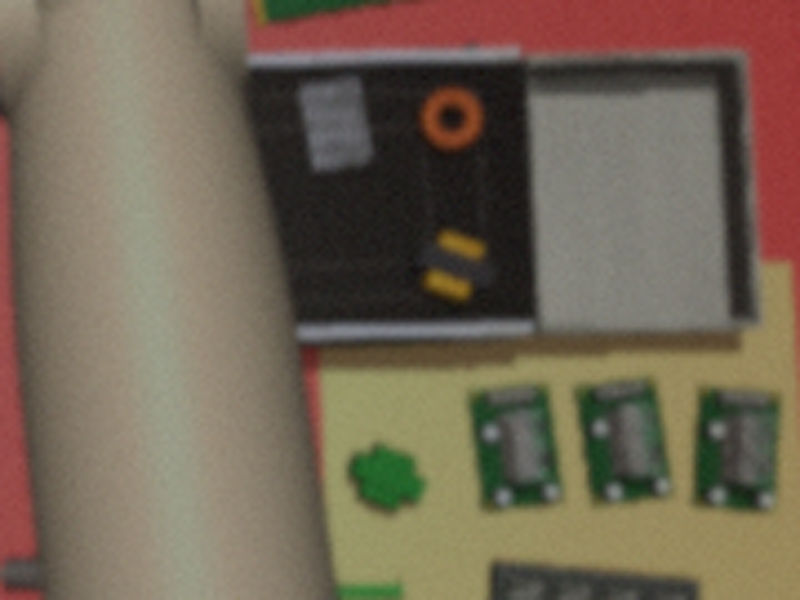

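>>> apply_moves:
  rows:
    - [2,0,-5,0,0,0,0.8]
    - [0,0,-3,0,0,0,0.8]
    - [0,0,0,0,0,0,0.8]
    - [0,-8,0,0,0,0,0.8]
    - [0,-12,0,0,0,0,0.8]
    - [0,-12,0,0,0,0,0.8]
    - [0,-12,0,0,0,0,0.8]
    - [0,-12,0,0,0,0,0.8]

```text
time: 7.1
ee_pos: [0.6613, 0.0072, 0.1353]
tcp_rot: [-180.0, 0.0, 179.8]
wrist_force: [-0.6, -1.7, -1.7]
opening: 0.0287
```

>>> apply_moves:
  rows:
    - [0,-12,-1,0,0,0,0.8]
    - [0,-12,-1,0,0,0,0.8]
    - [0,-12,0,0,0,0,0.8]
    - [0,-12,0,0,0,0,0.8]
    - [0,-12,0,0,0,0,0.8]
    - [0,-12,0,0,0,0,0.8]
    - [0,-12,0,0,0,0,0.8]
    - [0,-12,0,0,0,0,0.8]
    - [-1,-12,0,0,0,0,0.8]
    - [0,-12,0,0,0,0,0.8]
    - [0,-12,0,0,0,0,0.8]
    - [0,-12,0,0,0,0,0.8]
    - [-1,-12,0,0,0,0,0.8]

```text
time: 8.72
ee_pos: [0.6594, -0.1484, 0.1333]
tcp_rot: [180.0, 0.0, 179.9]
wrist_force: [-0.3, 1.7, -1.9]
opening: 0.0285
```

Run:
```python
from m import *
s=camera("scene"); crop(s,160,190,360,340,"s6"); t=camera("top"); crop(t,300,120,480,255,"t6")
```

```text
(no output)
```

View pics/s6.png

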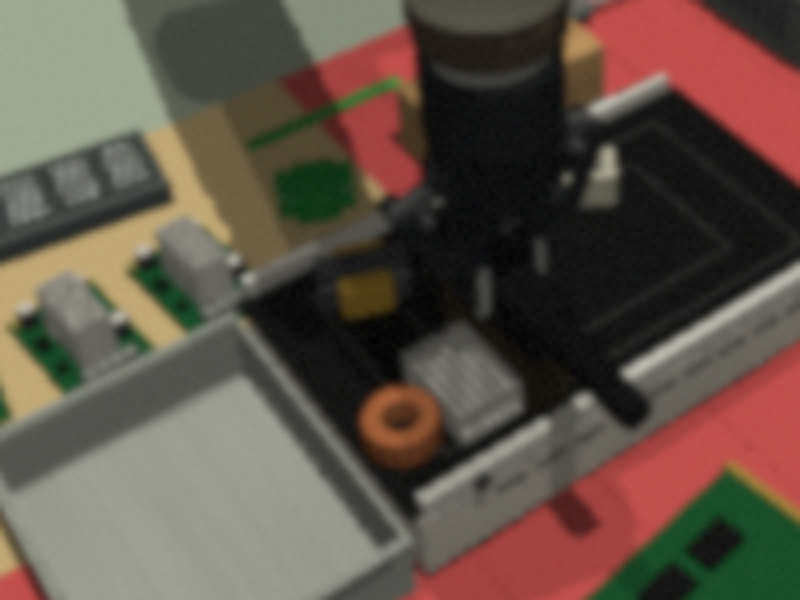

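View pics/t6.png

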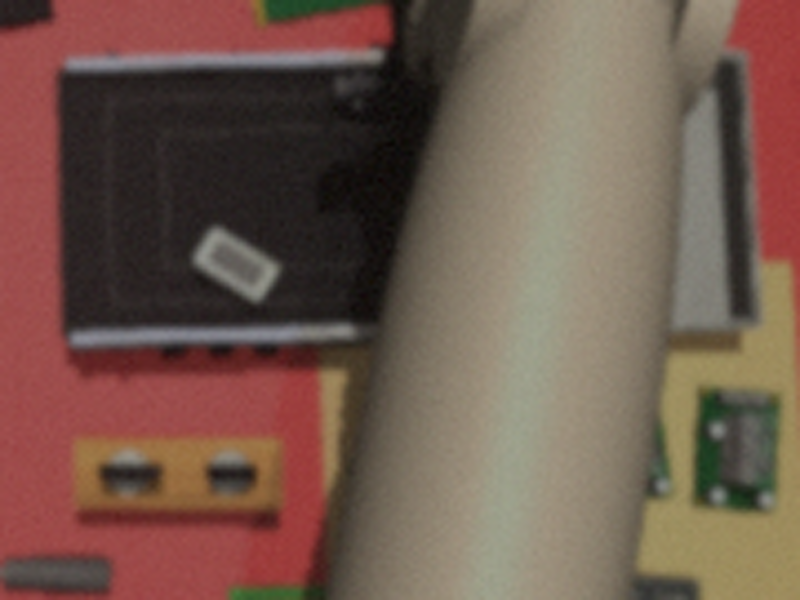

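The heat sink and choke are moving ahead of the brush, at scene (275,295) and (260,297). I'll keep sweeping.

>>> apply_moves:
  rows:
    - [0,-12,0,0,0,0,0.8]
    - [0,-12,0,0,0,0,0.8]
    - [0,-12,0,0,0,0,0.8]
    - [0,-12,0,0,0,0,0.8]
    - [-1,-12,0,0,0,0,0.8]
    - [0,-12,0,0,0,0,0.8]
    - [0,-12,0,0,0,0,0.8]
    - [0,-12,0,0,0,0,0.8]
    - [-1,-12,0,0,0,0,0.8]
    - [0,-12,0,0,0,0,0.8]
    - [0,0,0,0,0,0,0.8]

```text
time: 10.2
ee_pos: [0.6572, -0.2687, 0.1331]
tcp_rot: [-180.0, -0.0, 179.8]
wrist_force: [0.5, 0.1, -0.4]
opening: 0.0291
```

Run:
```python
from m import *
s=camera("scene"); crop(s,140,190,340,340,"s7")
```

```text
(no output)
```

View pics/s7.png

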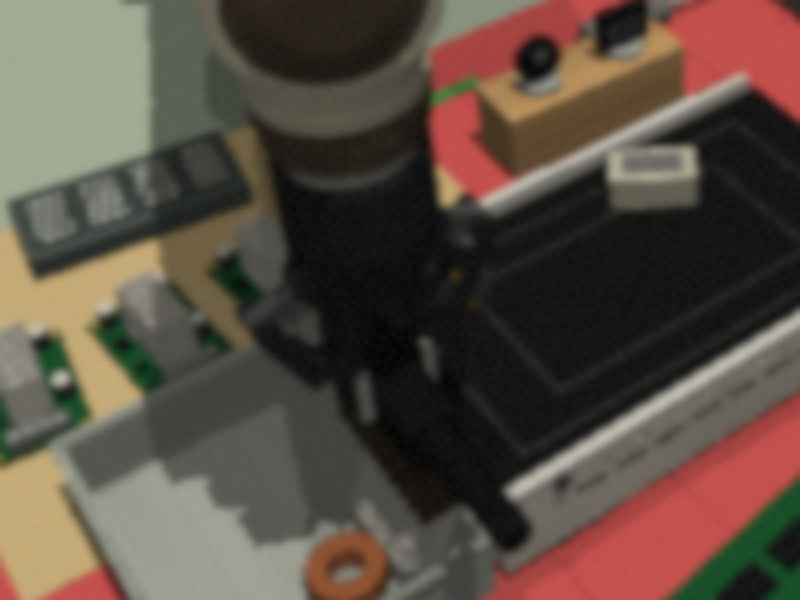

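>>> apply_moves:
  rows:
    - [0,0,25,0,0,0,0.8]
    - [0,0,25,0,0,0,0.8]
    - [-8,33,0,0,0,0,0.8]
    - [-8,33,0,0,0,0,0.8]
    - [-8,33,0,0,0,0,0.8]
    - [-8,33,0,0,0,0,0.8]
    - [-8,33,0,0,0,0,0.8]
    - [-8,33,0,0,0,0,0.8]
    - [-8,33,0,0,0,0,0.8]
    - [-8,33,0,0,0,0,0.8]
    - [-8,33,0,0,0,0,0.8]
    - [-6,33,0,0,0,0,0.8]
    - [0,0,-25,0,0,0,0.8]
    - [0,0,-15,0,0,0,0.8]
    - [0,0,0,0,0,0,0.8]

```text
time: 12.12
ee_pos: [0.5786, 0.0622, 0.1421]
tcp_rot: [-180.0, -0.1, 179.8]
wrist_force: [0.8, -0.2, -1.8]
opening: 0.0287
```

Run:
```python
from m import *
s=camera("scene"); crop(s,160,170,400,350,"s8"); t=camera("top"); crop(t,300,120,480,255,"t8")
```

```text
(no output)
```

View pics/s8.png

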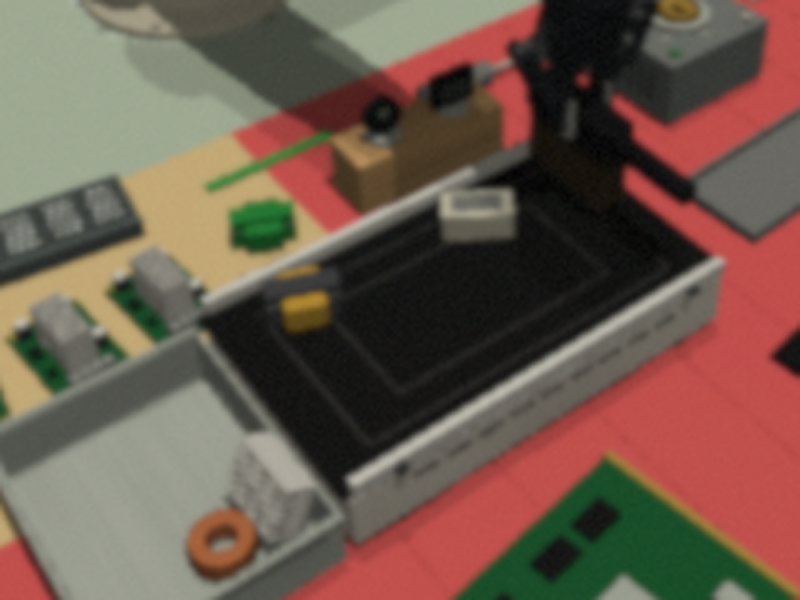

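View pics/t8.png

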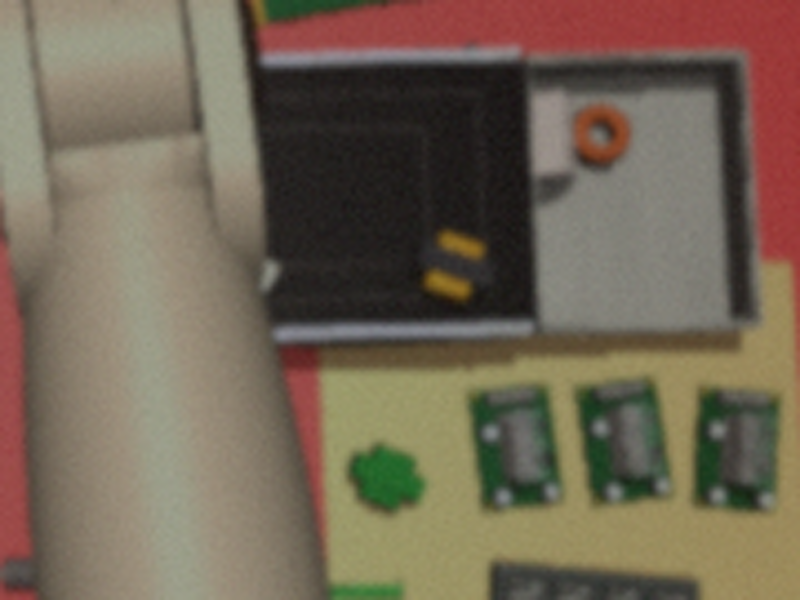

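>>> apply_moves:
  rows:
    - [0,0,-6,0,0,0,0.8]
    - [0,0,-3,0,0,0,0.8]
    - [0,-6,0,0,0,0,0.8]
    - [0,-12,0,0,0,0,0.8]
    - [0,-12,0,0,0,0,0.8]
    - [0,-12,0,0,0,0,0.8]
    - [0,-12,0,0,0,0,0.8]
    - [0,-12,0,0,0,0,0.8]
    - [0,-12,0,0,0,0,0.8]
    - [-0.5,-12,0,0,0,0,0.8]
    - [0,-12,0,0,0,0,0.8]
    - [0,-12,0,0,0,0,0.8]
    - [0,-12,0,0,0,0,0.8]
    - [-0.5,-12,0,0,0,0,0.8]
    - [0,-12,0,0,0,0,0.8]
    - [0,-12,0,0,0,0,0.8]
    - [0,-12,0,0,0,0,0.8]

```text
time: 14.35
ee_pos: [0.5783, -0.1125, 0.1343]
tcp_rot: [-180.0, -0.0, 179.9]
wrist_force: [0.2, -0.2, -1.8]
opening: 0.0287
```

Run:
```python
from m import *
s=camera("scene"); crop(s,160,170,400,350,"s9")
```

```text
(no output)
```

View pics/s9.png

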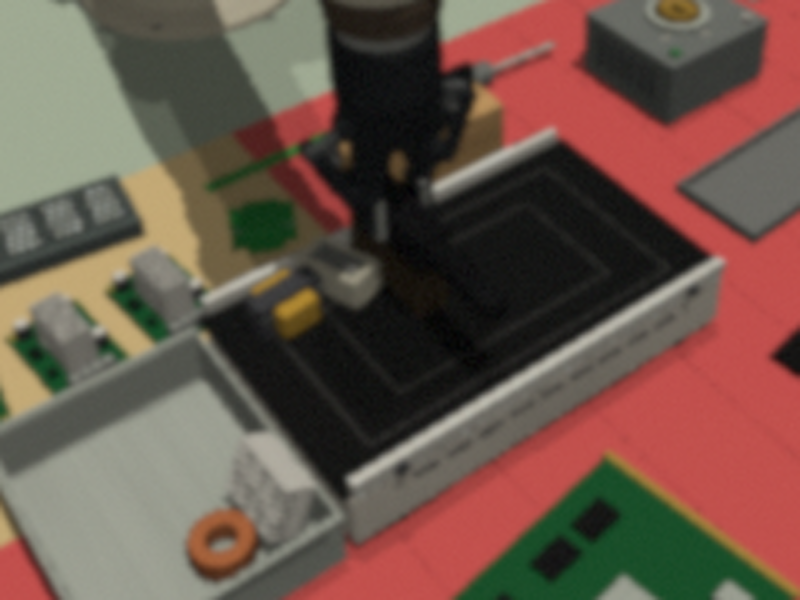

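>>> apply_moves:
  rows:
    - [0,-12,0,0,0,0,0.8]
    - [0,-12,0,0,0,0,0.8]
    - [0,-12,0,0,0,0,0.8]
    - [0,-12,0,0,0,0,0.8]
    - [-0.5,-12,0,0,0,0,0.8]
    - [0,-12,0,0,0,0,0.8]
    - [0,-12,0,0,0,0,0.8]
    - [0,-12,0,0,0,0,0.8]
    - [0,-12,0,0,0,0,0.8]
    - [-0.5,-12,0,0,0,0,0.8]
    - [0,-12,0,0,0,0,0.8]
    - [0,-12,0,0,0,0,0.8]
    - [0,-12,0,0,0,0,0.8]
    - [0,-8,0,0,0,0,0.8]
    - [0,0,0,0,0,0,0.8]

```text
time: 16.27
ee_pos: [0.5772, -0.2762, 0.1341]
tcp_rot: [180.0, -0.0, 179.8]
wrist_force: [0.1, -0.1, -1.6]
opening: 0.0288
```

Run:
```python
from m import *
s=camera("scene"); crop(s,140,170,380,350,"s10")
```

```text
(no output)
```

View pics/s10.png

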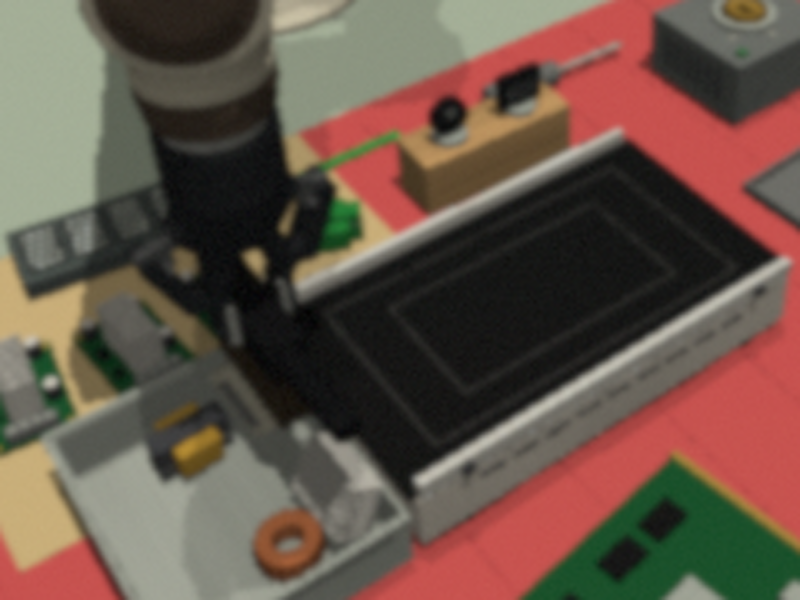

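>>> apply_moves:
  rows:
    - [0,0,25,0,0,0,0.8]
    - [0,0,25,0,0,0,0.8]
    - [2.5,36,0,0,0,0,0.8]
    - [2.5,36,0,0,0,0,0.8]
    - [2.5,36,0,0,0,0,0.8]
    - [2.5,36,0,0,0,-6,0.8]
    - [2.5,36,0,0,0,-6,0.8]
    - [2.5,36,0,0,0,-6,0.8]
    - [2.5,36,0,0,0,-6,0.8]
    - [2.5,36,0,0,0,-6,0.8]
    - [2.5,36,0,0,0,-6,0.8]
    - [2.5,36,0,0,0,-6,0.8]
    - [2.5,36,0,0,0,-6,0.8]
    - [2.5,36,0,0,0,-6,0.8]
    - [2.5,36,0,0,0,-6,0.8]
    - [2.5,36,0,0,0,-6,0.8]
    - [2.5,36,0,0,0,-7,0.8]
    - [2.5,36,0,0,0,-7,0.8]
    - [2.5,35,0,0,0,-6.3,0.8]
    - [0,0,0,0,0,0,0.8]

```text
time: 18.82
ee_pos: [0.619, 0.338, 0.1835]
tcp_rot: [-180.0, -0.0, 93.7]
wrist_force: [0.4, -0.3, -1.5]
opening: 0.0285
```

Run:
```python
from m import *
s=camera("scene"); crop(s,140,150,460,390,"s11"); t=camera("top"); crop(t,200,120,480,255,"t11")
```

```text
(no output)
```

View pics/s11.png

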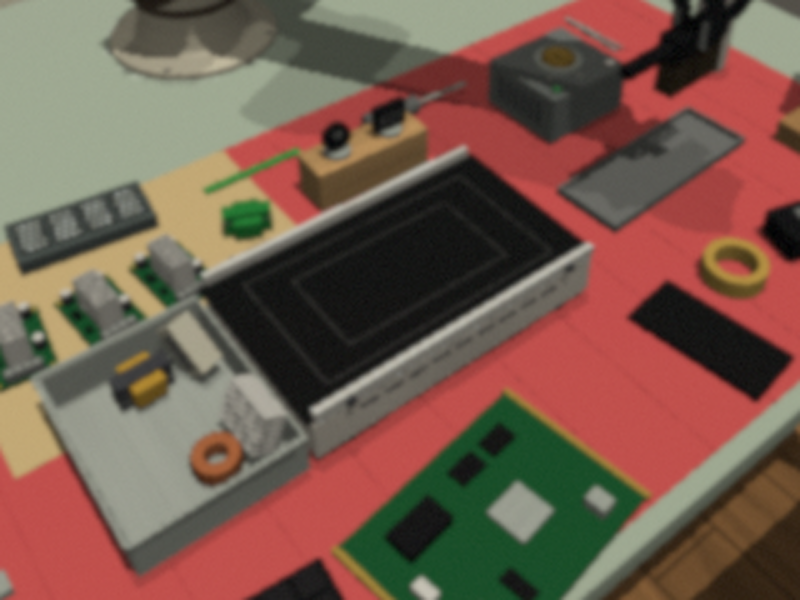

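View pics/t11.png

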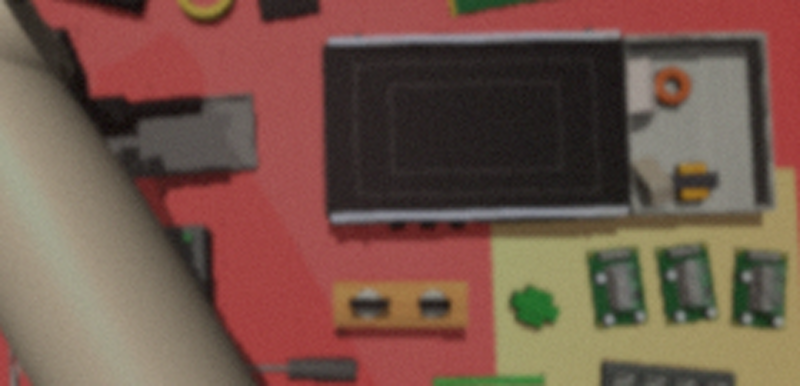

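All four parts are in the scrap tray: choke, heat sink, transformer and relay at scene (227,333), (241,315), (196,302) and (217,287). The plate is clear. Next I'll set the brush back in its tray.

>>> apply_moves:
  rows:
    - [0.5,-3,-25,0,0,0,0.8]
    - [0,0,-25,0,0,0,0.8]
    - [0,0,-25,0,0,0,0.8]
    - [0,0,-20,0,0,0,0.8]
    - [0,0,-8,0,0,0,0.8]
    - [0,0,-4,0,0,0,0.8]
    - [0,0,0,0,0,0,0.8]
    - [0,0,0,0,0,0,0.8]

```text
time: 19.92
ee_pos: [0.6207, 0.3325, 0.0782]
tcp_rot: [179.9, -0.0, 93.6]
wrist_force: [0.3, 0.3, -1.1]
opening: 0.0289
```

>>> apply_moves:
  rows:
    - [0,0,-2,0,0,0,0.8]
    - [0,0,-2,0,0,0,0.8]
    - [0,0,0,0,0,0,0.8]

```text
time: 20.3
ee_pos: [0.6205, 0.3325, 0.0746]
tcp_rot: [179.9, -0.0, 93.6]
wrist_force: [-2.6, -1.4, 5.9]
opening: 0.0288
```

>>> apply_moves:
  rows:
    - [0,0,0,0,0,0,0.4]
    - [0,0,0,0,0,0,0]
    - [0,0,0,0,0,0,0]
    - [0,0,15,0,0,0,0]
    - [0,0,35,0,0,0,0]
    - [0,0,45,0,0,0,0]
    - [0,0,25,0,0,0,0]

```text
time: 21.18
ee_pos: [0.6207, 0.3325, 0.1975]
tcp_rot: [179.8, -0.1, 93.5]
wrist_force: [0.2, 0.5, 0.3]
opening: 0.0855
```

Run:
```python
from m import *
np.set_printoptions(precision=4,suppress=True)
o=get_obs();print(o["ee_pos"],o["tcp_rot"])
t=camera("top");s=camera("scene")
crop(t,200,120,480,255,"t12");crop(s,120,90,440,330,"s12");crop(t,400,200,485,240,"bd2")
b=[[(57,78),(217,65),(247,312),(82,322)],[(280,72),(442,50),(480,300),(312,318)],[(540,70),(712,85),(697,325),(528,318)]]
for q in b:
    P=np.array([ray("top",400+(u+.5)/9.41-.5,200+(v+.5)/9.41-.5,.005) for u,v in q])[:,:2]
    c=P.mean(0); ax=(P[0]-P[3])+(P[1]-P[2]); ay=(P[0]-P[1])+(P[3]-P[2])
    print(c, "xyaw",np.degrees(np.arctan2(ax[1],ax[0])),"yyaw",np.degrees(np.arctan2(ay[1],ay[0]))-90,np.linalg.norm(ax)/2,np.linalg.norm(ay)/2)
```

```text
[0.6207 0.3325 0.1975] [179.7933  -0.0937  93.55  ]
[ 0.4352 -0.2435] xyaw 3.4820727491947716 yyaw 2.4930889550142723 0.08706393779284134 0.05755177401549541
[ 0.4363 -0.3239] xyaw 4.7901342582925945 yyaw 5.348748329607901 0.08814122165374529 0.05877267560663198
[ 0.4288 -0.4084] xyaw -6.750120140313822 yyaw -5.2761743282604385 0.08642371874603276 0.059969985869326094
```

View pics/s12.png

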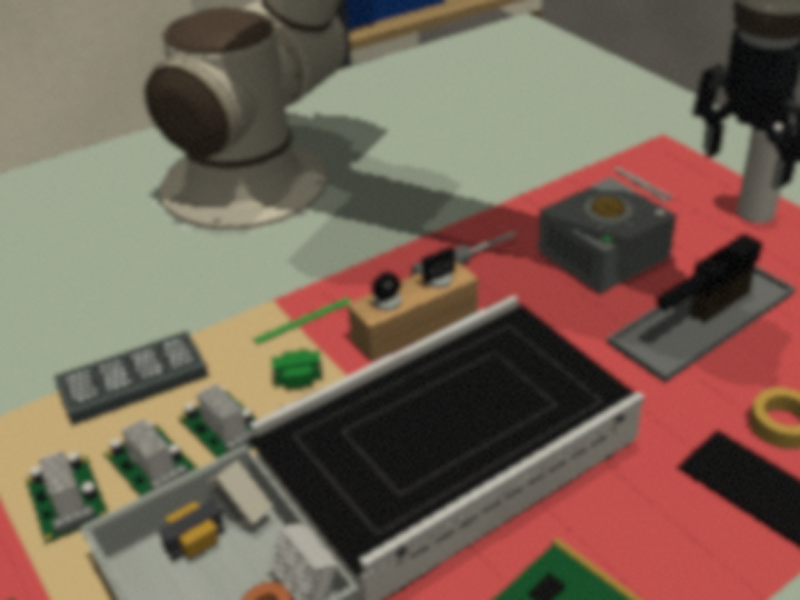

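View pics/bd2.png

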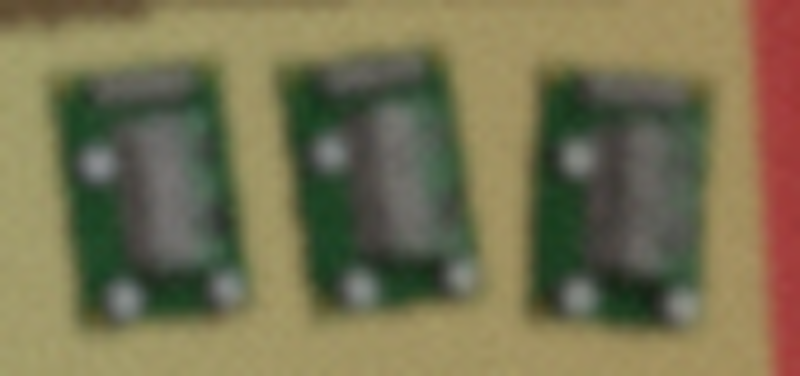

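The brush is standing in its tray at scene (415,200). I'm moving to the first board.

>>> apply_moves:
  rows:
    - [-11.6,-36,0,0,0,5.6,0]
    - [-11.6,-36,0,0,0,5.6,0]
    - [-11.6,-36,0,0,0,5.6,0]
    - [-11.6,-36,0,0,0,5.6,0]
    - [-11.6,-36,0,0,0,5.6,0]
    - [-11.6,-36,0,0,0,5.6,0]
    - [-11.6,-36,0,0,0,5.6,0]
    - [-11.6,-36,0,0,0,5.6,0]
    - [-11.6,-36,0,0,0,5.6,0]
    - [-11.6,-36,0,0,0,5.6,0]
    - [-11.6,-36,0,0,0,5.6,0]
    - [-11.6,-36,0,0,0,5.6,0]
    - [-11.6,-36,0,0,0,5.6,0]
    - [-11.6,-36,-20,0,0,5.6,0]
    - [-11.6,-36,-30,0,0,5.6,0]
    - [-11.6,-36,-30,0,0,5.6,0]
    - [0,0,-20,0,0,0,0]
    - [0,0,0,0,0,0,0]

```text
time: 23.52
ee_pos: [0.4335, -0.2434, 0.0916]
tcp_rot: [179.9, -0.2, -176.9]
wrist_force: [-0.6, -0.5, 0.2]
opening: 0.0852
```

Run:
```python
from m import *
o=get_obs();print(o["ee_pos"],o["tcp_rot"],o["q"])
s=camera("scene");crop(s,120,200,280,320,"s13")
```

```text
[ 0.43347843 -0.2434097   0.09161942] [ 1.79897948e+02 -1.55654443e-01 -1.76906184e+02] [-2.93168425e+01 -2.18357725e+00 -1.45536077e+01  7.78160754e+01
  2.72682901e-03 -3.24105247e+01]
```

View pics/s13.png

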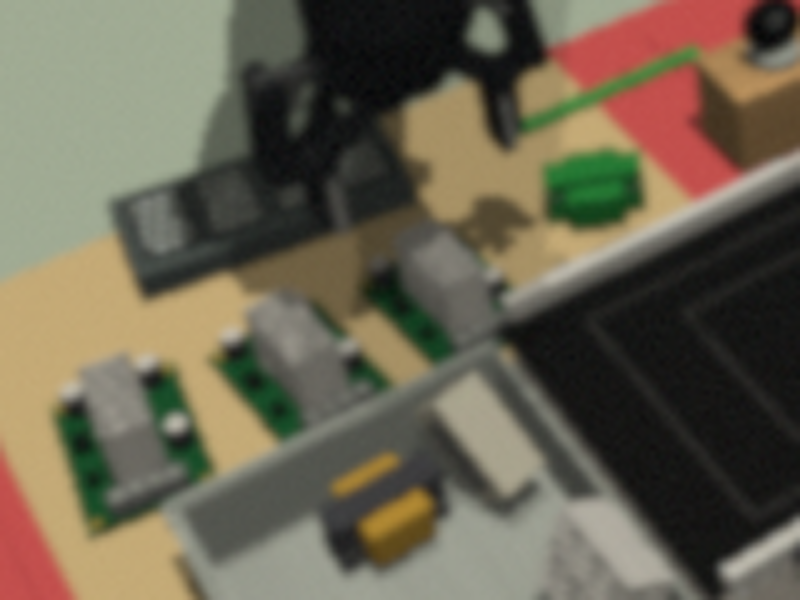

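>>> apply_moves:
  rows:
    - [1,0,-20,0,0,0,0]
    - [0,0,-20,0,0,0,0]
    - [0,0,-12,0,0,0,0]
    - [0,0,0,0,0,0,0.3]
    - [0,0,0,0,0,0,0.6]
    - [0,0,0,0,0,0,0.9]
    - [0,0,0,0,0,0,0.9]
    - [0,0,0,0,0,0,0.9]
    - [0,0,0,0,0,0,0.9]
  grip_force: 40

```text
time: 24.7
ee_pos: [0.4362, -0.2439, 0.0422]
tcp_rot: [-180.0, 0.1, -176.9]
wrist_force: [-0.8, 0.5, 5.9]
opening: 0.023
```

>>> apply_moves:
  rows:
    - [0,0,15,0,0,0,0.9]
    - [0,0,35,0,0,0,0.9]
    - [0,0,40,0,0,0,0.9]
    - [0,0,15,0,0,0,0.9]
    - [18.3,24.5,0,0,0,-0.35,0.9]
    - [18.3,24.5,0,0,0,-0.35,0.9]
    - [18.3,24.5,0,0,0,-0.35,0.9]
    - [18.3,24.5,0,0,0,-0.35,0.9]
    - [18.3,24.5,0,0,0,-0.35,0.9]
    - [18.3,24.5,0,0,0,-0.35,0.9]
    - [18.3,24.5,0,0,0,-0.35,0.9]
    - [18.3,24.5,0,0,0,-0.35,0.9]
    - [18.3,24.5,0,0,0,-0.35,0.9]
    - [18.3,24.5,0,0,0,-0.35,0.9]
    - [0,0,-20,0,0,0,0.9]
    - [0,0,0,0,0,0,0.9]

```text
time: 26.7
ee_pos: [0.6177, 0.0016, 0.1239]
tcp_rot: [-180.0, -0.2, 179.7]
wrist_force: [-1.0, -0.6, -1.1]
opening: 0.0229
```

Run:
```python
from m import *
o=get_obs();print(o["ee_pos"],o["tcp_rot"],o["wrist_force"])
s=camera("scene");crop(s,220,140,400,275,"s14")
```

```text
[0.61765042 0.00159065 0.12394544] [-179.99565978   -0.23945279  179.68161298] [-0.98524775 -0.6386051  -1.11900857]
```

View pics/s14.png

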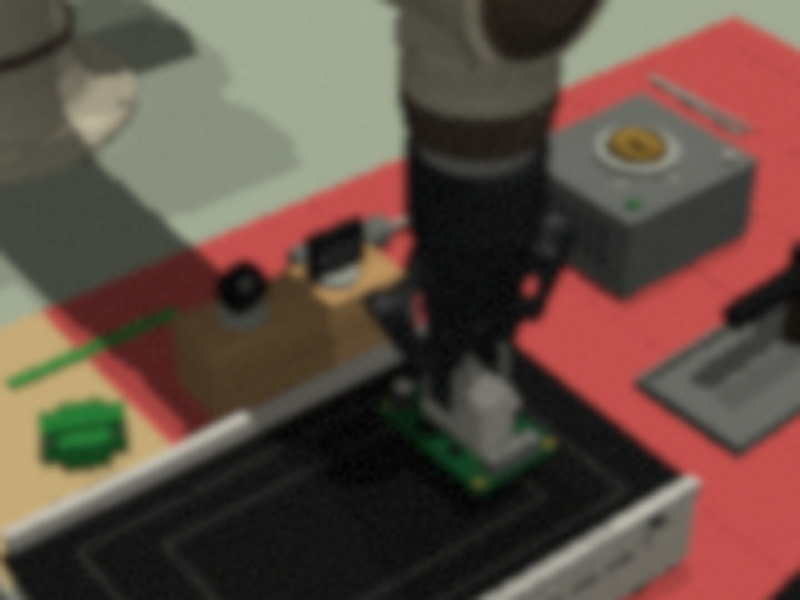

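>>> apply_moves:
  rows:
    - [1,0,-10,0,0,0,0.9]
    - [0,0,-6,0,0,0,0.9]
    - [0,0,-3,0,0,0,0.9]
    - [0,0,-1,0,0,0,0.9]
    - [0,0,0,0,0,0,0.9]

```text
time: 27.38
ee_pos: [0.6197, 0.0013, 0.1065]
tcp_rot: [180.0, 0.0, 179.6]
wrist_force: [0.8, -0.5, -1.1]
opening: 0.0234
```

>>> apply_moves:
  rows:
    - [0,0,-2,0,0,0,0.9]
    - [0,0,-1.5,0,0,0,0.9]
    - [0,0,0,0,0,0,0.9]

```text
time: 27.75
ee_pos: [0.6196, 0.0013, 0.1026]
tcp_rot: [-180.0, -0.0, 179.7]
wrist_force: [-0.1, 0.4, 0.2]
opening: 0.0233
```

>>> apply_moves:
  rows:
    - [0,0,0,0,0,0,0.5]
    - [0,0,0,0,0,0,0.5]
    - [0,0,0,0,0,0,0.5]
    - [0,0,25,0,0,0,0.5]
    - [0,0,35,0,0,0,0.4]
    - [-15.3,-27.1,0,0,0,0.44,0]
    - [-15.3,-27.1,0,0,0,0.44,0]
    - [-15.3,-27.1,0,0,0,0.44,0]
    - [-15.3,-27.1,0,0,0,0.44,0]
    - [-15.3,-27.1,0,0,0,0.44,0]
    - [-15.3,-27.1,0,0,0,0.44,0]
    - [-15.3,-27.1,0,0,0,0.44,0]
    - [-15.3,-27.1,0,0,0,0.44,0]
    - [-15.3,-27.1,0,0,0,0.44,0]
    - [-15.3,-27.1,0,0,0,0.44,0]
    - [-15.3,-27.1,0,0,0,0.44,0]
    - [-15.3,-27.1,-30,0,0,0.44,0]
    - [0,0,-35,0,0,0,0]
    - [0,0,0,0,0,0,0]

```text
time: 30.12
ee_pos: [0.4347, -0.3232, 0.0955]
tcp_rot: [179.8, -0.2, -175.1]
wrist_force: [-0.6, -0.1, 1.6]
opening: 0.0854
```

Run:
```python
from m import *
o=get_obs();print(o["ee_pos"],o["tcp_rot"],o["wrist_force"])
s=camera("scene");crop(s,120,140,400,350,"s15")
t=camera("top");crop(t,300,120,500,270,"t15")
```

```text
[ 0.43467424 -0.32323454  0.09554245] [ 179.8286024    -0.18984629 -175.11149756] [-0.61749596 -0.1353453   1.60719239]
```

View pics/s15.png

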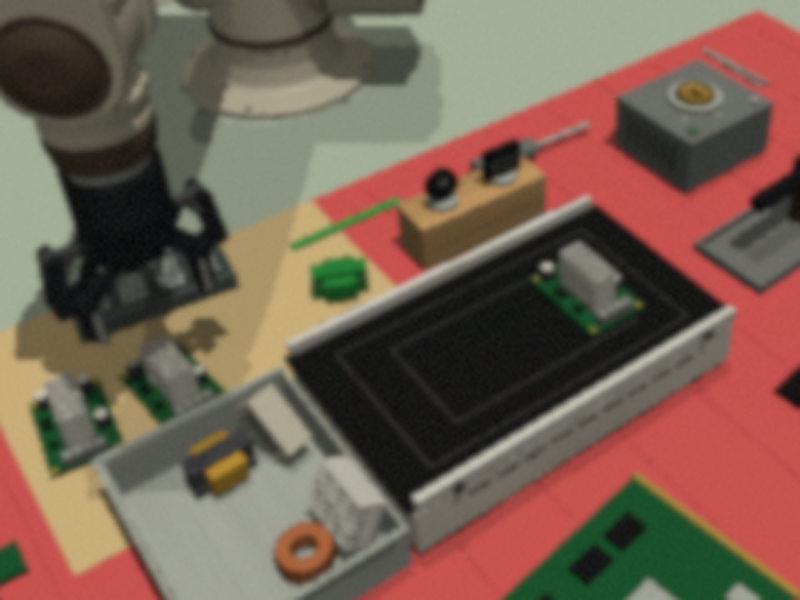

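View pics/t15.png

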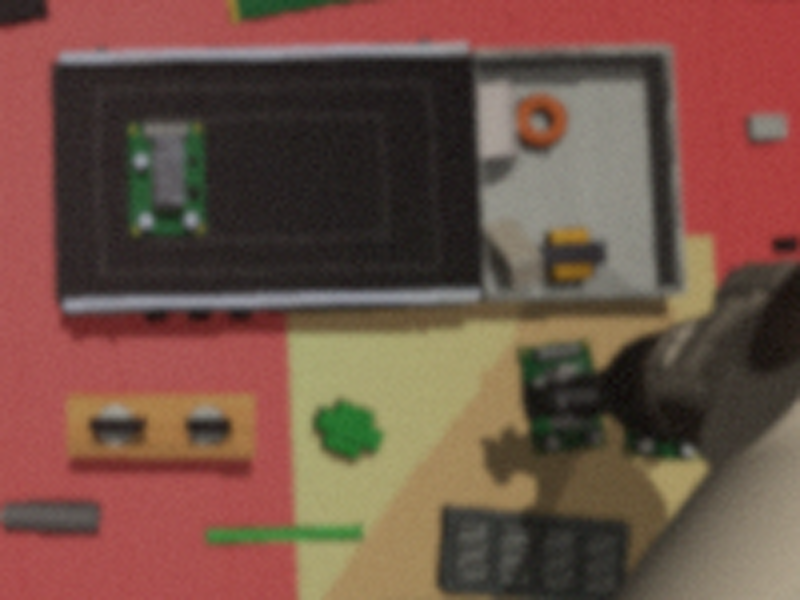

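>>> apply_moves:
  rows:
    - [1.5,0,-20,0,0,0,0]
    - [0,0,-20,0,0,0,0]
    - [0,0,-14,0,0,0,0]
    - [0,0,0,0,0,0,0.3]
    - [0,0,0,0,0,0,0.6]
    - [0,0,0,0,0,0,0.9]
    - [0,0,0,0,0,0,0.9]
    - [0,0,0,0,0,0,0.9]
    - [0,0,0,0,0,0,0.9]

```text
time: 31.35
ee_pos: [0.4381, -0.3242, 0.0447]
tcp_rot: [-179.9, 0.1, -175.1]
wrist_force: [-0.4, 0.2, 5.9]
opening: 0.0235
```

>>> apply_moves:
  rows:
    - [0,0,15,0,0,0,0.9]
    - [0,0,35,0,0,0,0.9]
    - [0,0,40,0,0,0,0.9]
    - [0,0,15,0,0,0,0.9]
    - [18.1,24.5,0,0,0,-0.53,0.9]
    - [18.1,24.5,0,0,0,-0.53,0.9]
    - [18.1,24.5,0,0,0,-0.53,0.9]
    - [18.1,24.5,0,0,0,-0.53,0.9]
    - [18.1,24.5,0,0,0,-0.53,0.9]
    - [18.1,24.5,0,0,0,-0.53,0.9]
    - [18.1,24.5,0,0,0,-0.53,0.9]
    - [18.1,24.5,0,0,0,-0.53,0.9]
    - [18.1,24.5,0,0,0,-0.53,0.9]
    - [18.1,24.5,0,0,0,-0.53,0.9]
    - [0,0,-20,0,0,0,0.9]
    - [0,0,-10,0,0,0,0.9]
    - [0,0,0,0,0,0,0.9]

```text
time: 33.48
ee_pos: [0.6178, -0.0791, 0.1176]
tcp_rot: [180.0, -0.1, 179.6]
wrist_force: [-0.3, -1.0, -0.2]
opening: 0.0231
```

>>> apply_moves:
  rows:
    - [1,0,-6,0,0,0,0.9]
    - [0,0,-3.5,0,0,0,0.9]
    - [0,0,-2,0,0,0,0.9]
    - [0,0,0,0,0,0,0.9]
    - [0,0,0,0,0,0,0.9]

```text
time: 34.1
ee_pos: [0.6197, -0.0789, 0.1075]
tcp_rot: [-180.0, 0.0, 179.6]
wrist_force: [0.6, 1.1, -0.1]
opening: 0.0234
```

>>> apply_moves:
  rows:
    - [0,0,-2,0,0,0,0.9]
    - [0,0,-1,0,0,0,0.9]
    - [0,0,0,0,0,0,0.9]

```text
time: 34.48
ee_pos: [0.6197, -0.0789, 0.1048]
tcp_rot: [-180.0, 0.0, 179.6]
wrist_force: [-2.0, 0.5, 4.2]
opening: 0.0228
```

>>> apply_moves:
  rows:
    - [0,0,0,0,0,0,0.5]
    - [0,0,0,0,0,0,0.5]
    - [0,0,0,0,0,0,0.5]
    - [0,0,25,0,0,0,0.5]
    - [0,0,35,0,0,0,0.4]
    - [-15.9,-27.5,0,0,0,-0.47,0]
    - [-15.9,-27.5,0,0,0,-0.47,0]
    - [-15.9,-27.5,0,0,0,-0.47,0]
    - [-15.9,-27.5,0,0,0,-0.47,0]
    - [-15.9,-27.5,0,0,0,-0.47,0]
    - [-15.9,-27.5,0,0,0,-0.47,0]
    - [-15.9,-27.5,0,0,0,-0.47,0]
    - [-15.9,-27.5,0,0,0,-0.47,0]
    - [-15.9,-27.5,0,0,0,-0.47,0]
    - [-15.9,-27.5,0,0,0,-0.47,0]
    - [-15.9,-27.5,0,0,0,-0.47,0]
    - [-15.9,-27.5,-30,0,0,-0.47,0]
    - [0,0,-35,0,0,0,0]
    - [0,0,0,0,0,0,0]

```text
time: 36.85
ee_pos: [0.4274, -0.408, 0.0966]
tcp_rot: [179.8, -0.2, 174.0]
wrist_force: [0.2, 0.9, -0.4]
opening: 0.0855
```

Run:
```python
from m import *
o=get_obs();print(o["ee_pos"],o["tcp_rot"],o["wrist_force"])
s=camera("scene");crop(s,120,140,400,350,"s16")
t=camera("top");crop(t,300,120,500,270,"t16")
```

```text
[ 0.42741823 -0.40801782  0.09663891] [179.82394532  -0.22490792 173.95442896] [ 0.16799167  0.92364841 -0.40921016]
```

View pics/s16.png

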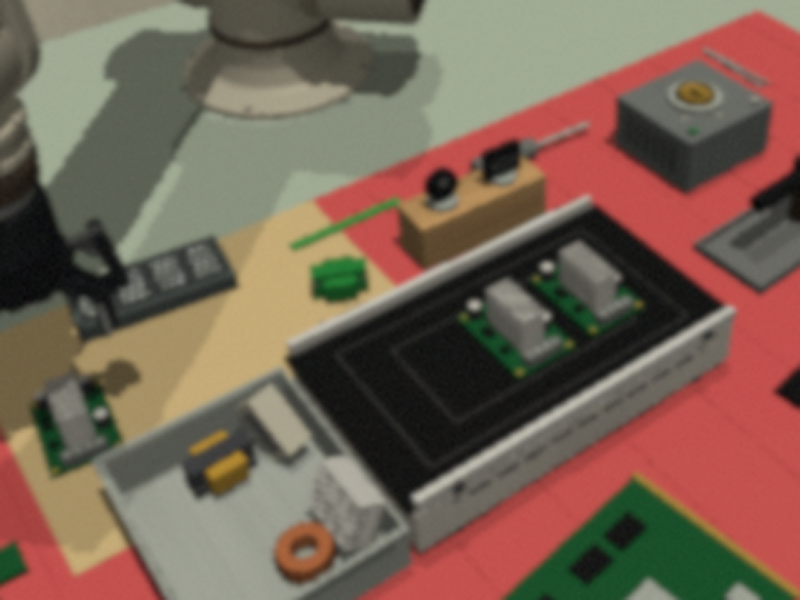

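View pics/t16.png

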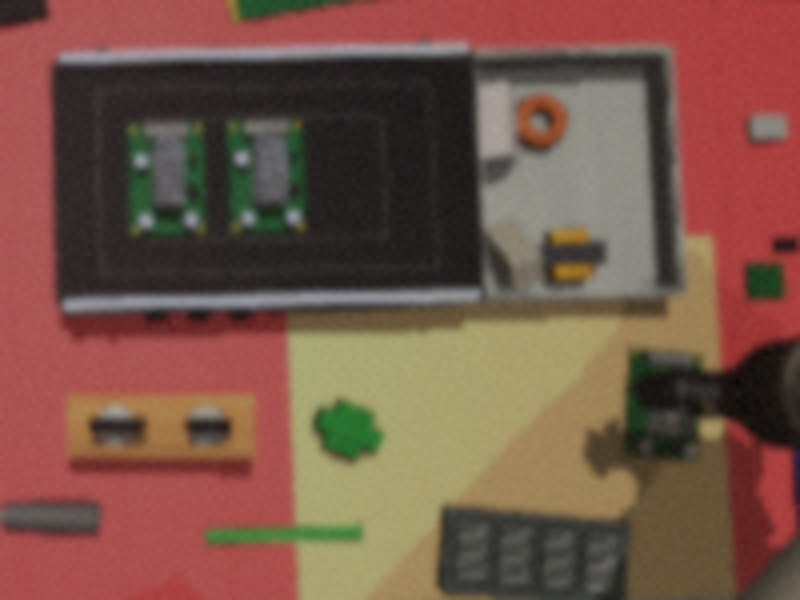

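>>> apply_moves:
  rows:
    - [1.5,0,-20,0,0,0,0]
    - [0,0,-20,0,0,0,0]
    - [0,0,-15,0,0,0,0]
    - [0,0,0,0,0,0,0.3]
    - [0,0,0,0,0,0,0.6]
    - [0,0,0,0,0,0,0.9]
    - [0,0,0,0,0,0,0.9]
    - [0,0,0,0,0,0,0.9]
    - [0,0,0,0,0,0,0.9]

```text
time: 38.08
ee_pos: [0.4307, -0.4093, 0.0452]
tcp_rot: [-179.9, 0.1, 174.0]
wrist_force: [-0.0, -0.3, 6.2]
opening: 0.0231
```

>>> apply_moves:
  rows:
    - [0,0,15,0,0,0,0.9]
    - [0,0,35,0,0,0,0.9]
    - [0,0,40,0,0,0,0.9]
    - [0,0,15,0,0,0,0.9]
    - [18.8,25,0,0,0,0.56,0.9]
    - [18.8,25,0,0,0,0.56,0.9]
    - [18.8,25,0,0,0,0.56,0.9]
    - [18.8,25,0,0,0,0.56,0.9]
    - [18.8,25,0,0,0,0.56,0.9]
    - [18.8,25,0,0,0,0.56,0.9]
    - [18.8,25,0,0,0,0.56,0.9]
    - [18.8,25,0,0,0,0.56,0.9]
    - [18.8,25,0,0,0,0.56,0.9]
    - [18.8,25,0,0,0,0.56,0.9]
    - [0,0,-20,0,0,0,0.9]
    - [0,0,-10,0,0,0,0.9]
    - [0,0,0,0,0,0,0.9]

```text
time: 40.2
ee_pos: [0.6175, -0.159, 0.118]
tcp_rot: [180.0, -0.1, 179.6]
wrist_force: [0.2, -0.3, -1.0]
opening: 0.0231
```

>>> apply_moves:
  rows:
    - [1,0,-6,0,0,0,0.9]
    - [0,0,-3.5,0,0,0,0.9]
    - [0,0,-2,0,0,0,0.9]
    - [0,0,-1,0,0,0,0.9]
    - [0,0,-1,0,0,0,0.9]
    - [0,0,0,0,0,0,0.9]

```text
time: 40.95
ee_pos: [0.6193, -0.1589, 0.1058]
tcp_rot: [-180.0, -0.0, 179.6]
wrist_force: [-0.0, -0.4, -1.5]
opening: 0.0228
```

>>> apply_moves:
  rows:
    - [0,0,-1,0,0,0,0.9]
    - [0,0,0,0,0,0,0.9]

```text
time: 41.2
ee_pos: [0.6194, -0.1589, 0.1053]
tcp_rot: [-180.0, 0.0, 179.6]
wrist_force: [-1.6, 1.2, 2.4]
opening: 0.0231
```

>>> apply_moves:
  rows:
    - [0,0,0,0,0,0,0.5]
    - [0,0,0,0,0,0,0.5]
    - [0,0,0,0,0,0,0.5]
    - [0,0,25,0,0,0,0.5]
    - [0,0,40,0,0,0,0.4]
    - [0,0,50,0,0,0,0]

```text
time: 41.95
ee_pos: [0.6189, -0.1588, 0.2201]
tcp_rot: [180.0, -0.1, 179.6]
wrist_force: [0.7, -0.4, 0.9]
opening: 0.0681
```

Run:
```python
from m import *
np.set_printoptions(precision=4,suppress=True)
o=get_obs();print(o["ee_pos"],o["tcp_rot"])
R=lambda u,v,z,n="top":print(n,u,v,ray(n,u,v,z))
f=lambda u:310+(u+.5)/13.333-.5
g=lambda v:210+(v+.5)/13.333-.5
print("key",ray("top",f(257),g(211),.095),"spare",ray("top",f(560),g(211),.095),"block",ray("top",f(404),g(217),.055))
t=cv2.imread("pics/top0.png")[:,:,::-1].astype(int)
print("rows key"); 
for v in range(220,236): print(v,t[v,326:332].sum(1).mean().astype(int),t[v,349:355].sum(1).mean().astype(int),t[v,338:343].sum(1).mean().astype(int))
print("cols", [(u,int(t[225:228,u].sum(1).mean())) for u in range(312,370)])
crop(camera("top"),300,120,480,255,"t17")
t2=camera("top");s=camera("scene");crop(s,250,170,400,282,"s17");crop(s,255,185,330,241,"s17k")
```

```text
[ 0.6189 -0.1588  0.2201] [179.9772  -0.0974 179.5931]
key [0.4239 0.0475 0.095 ] spare [ 0.422  -0.0224  0.095 ] block [0.4223 0.0115 0.055 ]
rows key
220 376 373 366
221 406 394 363
222 432 415 372
223 406 390 368
224 312 299 359
225 179 173 357
226 123 116 348
227 140 129 344
228 199 190 348
229 245 234 345
230 281 266 336
231 313 296 325
232 318 315 318
233 296 305 300
234 245 265 263
235 214 212 213
cols [(312, 328), (313, 330), (314, 331), (315, 333), (316, 340), (317, 353), (318, 353), (319, 352), (320, 352), (321, 315), (322, 232), (323, 164), (324, 137), (325, 138), (326, 146), (327, 142), (328, 150), (329, 155), (330, 149), (331, 143), (332, 137), (333, 134), (334, 138), (335, 171), (336, 253), (337, 327), (338, 344), (339, 349), (340, 349), (341, 353), (342, 353), (343, 352), (344, 342), (345, 317), (346, 238), (347, 166), (348, 135), (349, 138), (350, 134), (351, 149), (352, 144), (353, 137), (354, 133), (355, 127), (356, 135), (357, 213), (358, 300), (359, 341), (360, 346), (361, 343), (362, 342), (363, 341), (364, 333), (365, 324), (366, 330), (367, 318), (368, 327), (369, 323)]
```

View pics/s17.png

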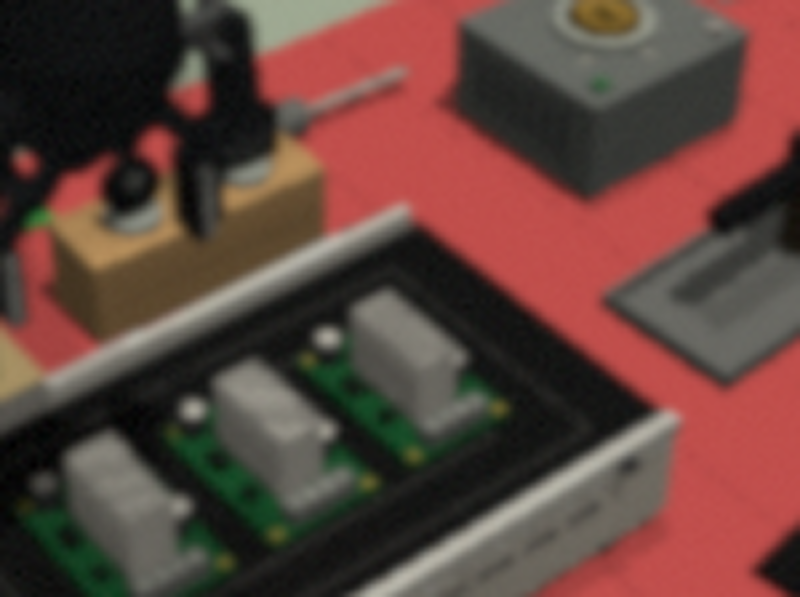

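View pics/s17k.png

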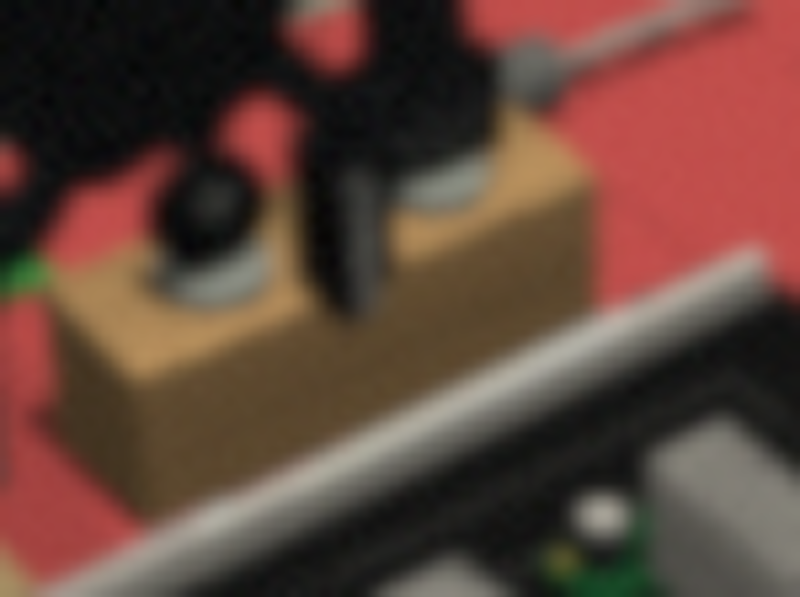

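Run:
```python
from m import *
np.set_printoptions(precision=4,suppress=True)
s=cv2.imread("pics/scene0.png")[:,:,::-1]
for b in mask_info(s,(345,160,385,185),lambda c,h:(h[...,0]<30)&(h[...,0]>12)&(h[...,1]>110),5): print("brass",b[:3],ray("scene",*b[1],.080))
crop(s,340,158,388,194,"kbs2")
t=cv2.imread("pics/top0.png")[:,:,::-1]
for b in mask_info(t,(225,195,280,240),lambda c,h:(h[...,0]<30)&(h[...,0]>12)&(h[...,1]>110),5): print("brass",b[:3],ray("top",*b[1],.080))
# ring via hough-ish: bright ring centroid
m=mask_info(t,(236,204,266,233),lambda c,h:(h[...,1]<45)&(c.sum(2)>420)); print([ (x[:3],ray("top",*x[2],.078)) for x in m])
```

```text
brass (np.int32(65), array([363.0308, 172.0923]), (363.0, 172.0)) [0.4552 0.2919 0.08  ]
brass (np.int32(121), array([250.2231, 217.6612]), (250.0, 217.5)) [0.4549 0.2927 0.08  ]
[]
```

View pics/kbs2.png

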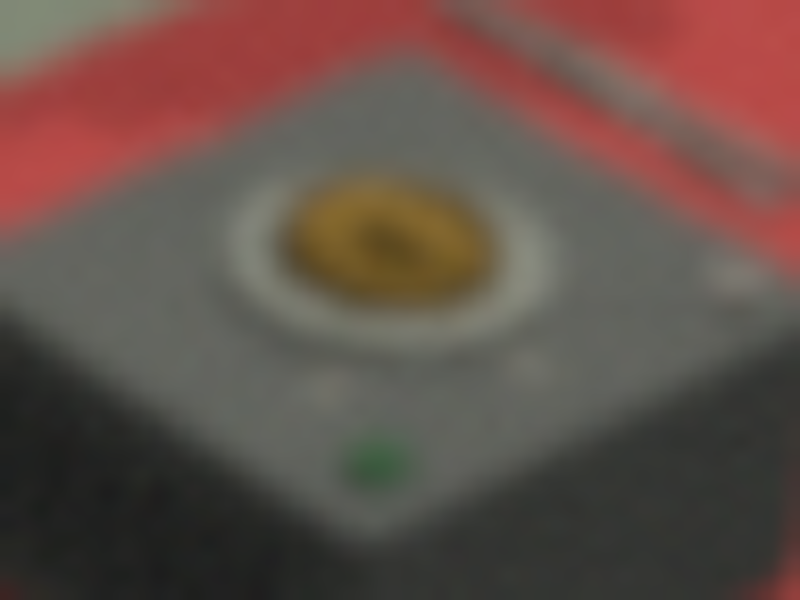

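View pics/t17.png

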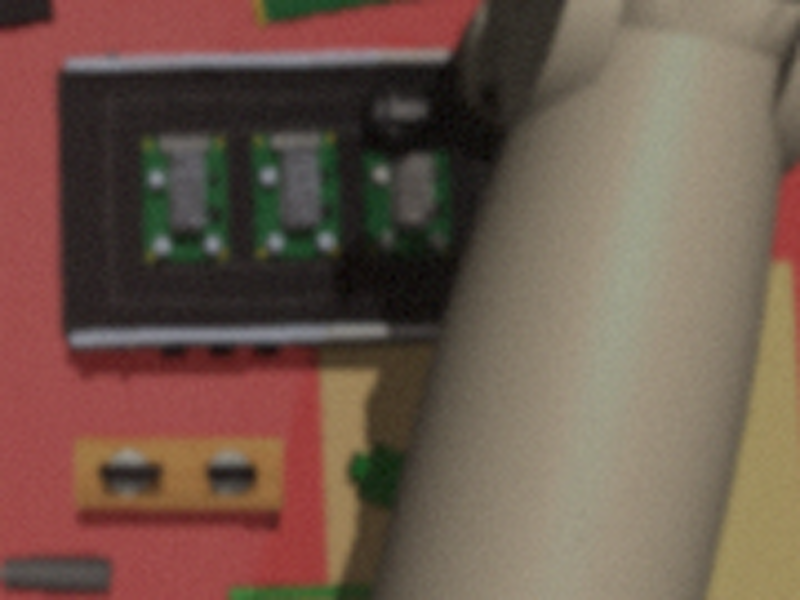

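The brass switch centre agrees in both views at (0.455, 0.292). The key sits at about (0.422, 0.0475). Moving above the heater key.

>>> apply_moves:
  rows:
    - [-16.4,17.2,0,0,0,-7.58,0]
    - [-16.4,17.2,0,0,0,-7.58,0]
    - [-16.4,17.2,0,0,0,-7.58,0]
    - [-16.4,17.2,0,0,0,-7.58,0]
    - [-16.4,17.2,0,0,0,-7.58,0]
    - [-16.4,17.2,0,0,0,-7.58,0]
    - [-16.4,17.2,0,0,0,-7.58,0]
    - [-16.4,17.2,0,0,0,-7.58,0]
    - [-16.4,17.2,0,0,0,-7.58,0]
    - [-16.4,17.2,0,0,0,-7.58,0]
    - [-16.4,17.2,-20,0,0,-7.58,0]
    - [-16.4,17.2,-30,0,0,-7.7,0]
    - [0,0,-20,0,0,0,0]
    - [0,0,0,0,0,0,0]

```text
time: 43.85
ee_pos: [0.4213, 0.0476, 0.1478]
tcp_rot: [-179.8, 0.0, 88.5]
wrist_force: [-0.3, 0.1, -0.9]
opening: 0.0856
```

Run:
```python
from m import *
o=get_obs();print(o["ee_pos"],o["tcp_rot"],o["q"])
s=camera("scene");crop(s,230,130,350,220,"s18")
```

```text
[0.4212898  0.04755031 0.14781022] [-1.79815555e+02  2.83605978e-02  8.85491440e+01] [ 6.44137835e+00 -1.30229410e+01 -1.80155792e+01  8.51939542e+01
 -2.76564324e-03  9.78922845e+01]
```

View pics/s18.png

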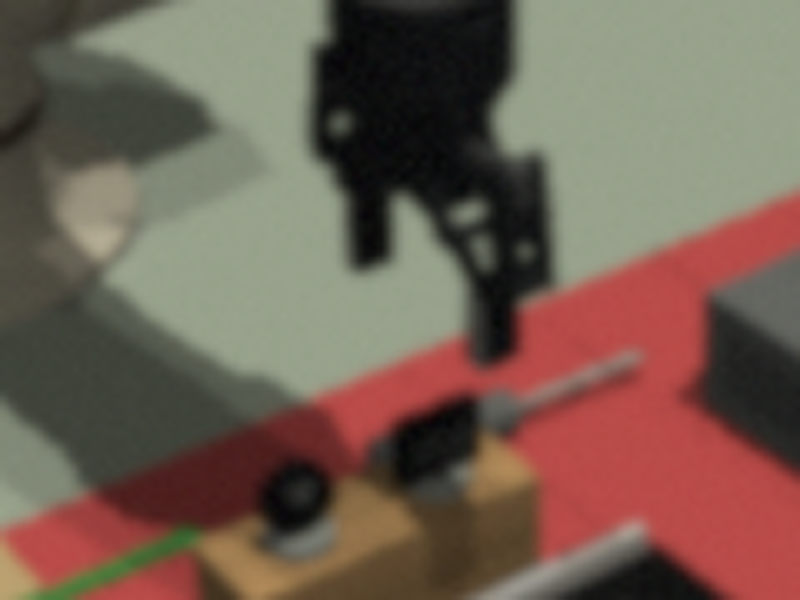

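>>> apply_moves:
  rows:
    - [0.5,0,-20,0,0,0,0]
    - [0,0,-20,0,0,0,0]
    - [0,0,-15,0,0,0,0]
    - [0,0,-8,0,0,0,0.2]
    - [0,0,0,0,0,0,0.5]
    - [0,0,0,0,0,0,0.7]
    - [0,0,0,0,0,0,0.7]
  grip_force: 40

```text
time: 44.78
ee_pos: [0.4233, 0.0476, 0.0874]
tcp_rot: [179.9, -0.0, 88.5]
wrist_force: [-0.3, 0.4, -0.0]
opening: 0.0257
```

>>> apply_moves:
  rows:
    - [-0.5,0,-2,0,0,0,0.75]
    - [0,0,0,0,0,0,0.85]
    - [0,0,0,0,0,0,1]
    - [0,0,0,0,0,0,1]
    - [0,0,0,0,0,0,1]
    - [0,0,0,0,0,0,1]
  grip_force: 60

```text
time: 45.52
ee_pos: [0.4226, 0.0476, 0.0849]
tcp_rot: [180.0, -0.0, 88.5]
wrist_force: [-0.7, 0.5, 1.9]
opening: 0.0094
```

>>> apply_moves:
  rows:
    - [0,0,10,0,0,0,1]
    - [0,0,20,0,0,0,1]
    - [0,0,30,0,0,0,1]
    - [0,0,35,0,0,0,1]
    - [0,0,0,0,0,0,1]
    - [2.7,20.4,0,0,0,7.6,1]
    - [2.7,20.4,0,0,0,7.6,1]
    - [2.7,20.4,0,0,0,7.6,1]
    - [2.7,20.4,0,0,0,7.6,1]
    - [2.7,20.4,0,0,0,7.6,1]
    - [2.7,20.4,0,0,0,7.6,1]
    - [2.7,20.4,0,0,0,7.6,1]
    - [2.7,20.4,0,0,0,7.6,1]
    - [2.7,20.4,0,0,0,7.6,1]
    - [2.7,20.4,0,0,0,7.6,1]
    - [2.7,20.4,0,0,0,7.6,1]
    - [2.7,20.4,0,0,0,7.6,1]
    - [0,0,0,0,0,0,1]

```text
time: 47.78
ee_pos: [0.4546, 0.293, 0.1788]
tcp_rot: [-180.0, -0.1, 179.8]
wrist_force: [0.2, 0.1, -0.3]
opening: 0.0093
```

Run:
```python
from m import *
o=get_obs();print(o["ee_pos"],o["tcp_rot"],o["q"])
p=o["ee_pos"]
for dz in(-.064,-.03,-.024): print(dz,proj("scene",p+[0,0,dz]),proj("top",p+[0,0,dz]))
s=camera("scene");crop(s,335,110,395,185,"s19");crop(s,250,110,410,230,"s19b"); t=camera("top");crop(t,220,180,300,240,"t19")
```

```text
[0.45458425 0.29300891 0.17877045] [-1.79953291e+02 -7.74597323e-02  1.79782390e+02] [3.28028852e+01 2.94142303e+00 2.30658007e-01 8.73796368e+01
 3.04612199e-03 3.30204614e+01]
-0.064 [364.03264068 162.65017557] [247.90782653 217.29060399]
-0.03 [364.92694284 153.29305662] [245.59587977 216.78951705]
-0.024 [365.08788884 151.6090722 ] [245.17255466 216.69776638]
```

View pics/s19.png

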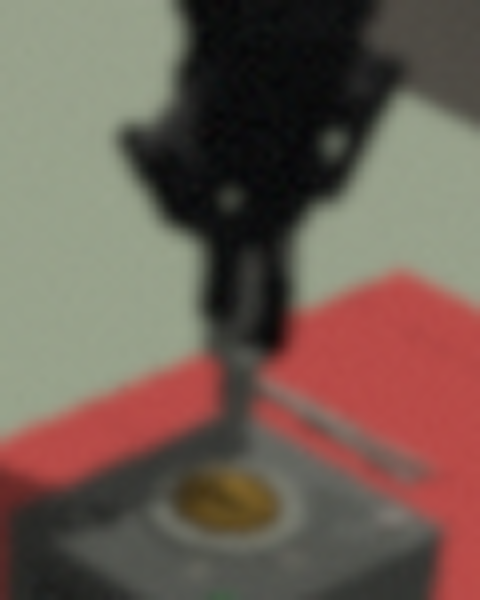

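View pics/s19b.png

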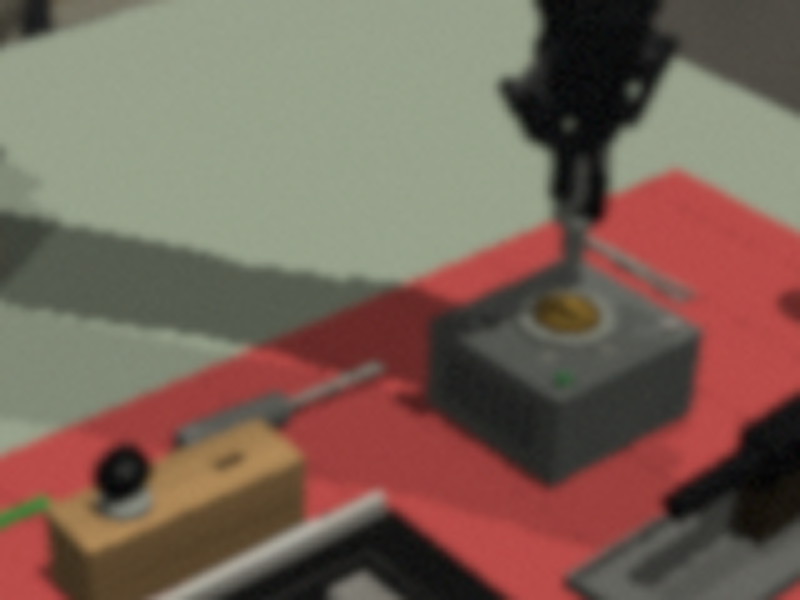

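View pics/t19.png

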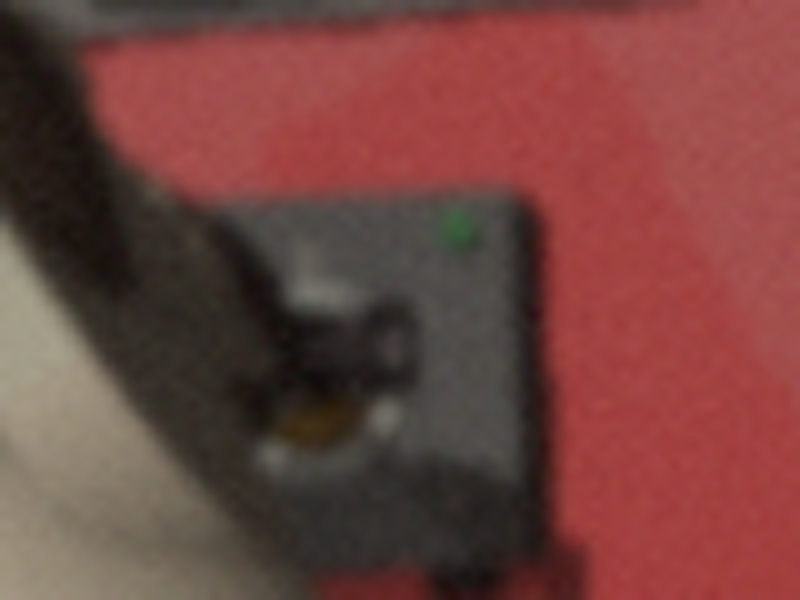

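>>> apply_moves:
  rows:
    - [0.4,-0.5,-15,0,0,0,1]
    - [0,0,-13,0,0,0,1]
    - [0,0,-3,0,0,0,1]
    - [0,0,0,0,0,0,1]

```text
time: 48.38
ee_pos: [0.4552, 0.2916, 0.1485]
tcp_rot: [-180.0, -0.0, 179.7]
wrist_force: [0.5, -0.0, -0.7]
opening: 0.0089
```

Run:
```python
from m import *
o=get_obs();print(o["ee_pos"],o["tcp_rot"],o["wrist_force"])
p=o["ee_pos"]
print(proj("scene",p+[0,0,-.064]),proj("scene",[.455,.2923,.08]))
s=camera("scene");crop(s,335,130,395,185,"s20")
```

```text
[0.45517569 0.29156902 0.14846841] [-1.79983521e+02 -2.57932559e-02  1.79688747e+02] [ 0.47265384 -0.02715696 -0.74737166]
[363.06261336 170.961687  ] [363.07801632 172.03464988]
```

View pics/s20.png

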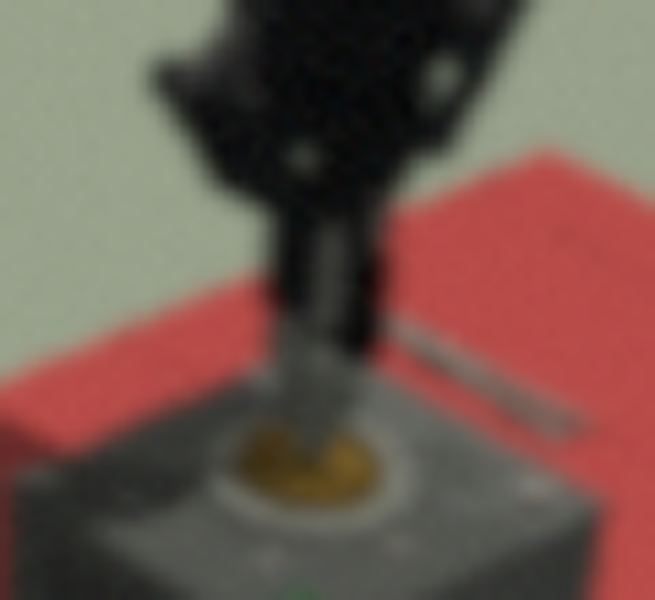

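>>> apply_moves:
  rows:
    - [0,0.5,-3,0,0,0,1]
    - [0,0,-3,0,0,0,1]
    - [0,0,-3,0,0,0,1]
    - [0,0,-3,0,0,0,1]
    - [0,0,0,0,0,0,1]

```text
time: 49.05
ee_pos: [0.4552, 0.2923, 0.1364]
tcp_rot: [-180.0, -0.0, 179.7]
wrist_force: [0.8, 1.1, -0.2]
opening: 0.009
```

>>> apply_moves:
  rows:
    - [0,0,-4,0,0,0,1]
    - [0,0,-4,0,0,0,1]
    - [0,0,-4,0,0,0,1]
    - [0,0,-4,0,0,0,1]
    - [0,0,-4,0,0,0,1]
    - [0,0,-3,0,0,0,1]
    - [0,0,0,0,0,0,1]

```text
time: 49.92
ee_pos: [0.4552, 0.2922, 0.1135]
tcp_rot: [-180.0, -0.0, 179.7]
wrist_force: [-0.1, 1.1, -0.4]
opening: 0.0091
```

>>> apply_moves:
  rows:
    - [0,0,-2,0,0,0,1]
    - [0,0,-1,0,0,0,1]
    - [0,0,-1,0,0,0,1]
    - [0,0,0,0,0,0,1]

```text
time: 50.42
ee_pos: [0.4554, 0.2924, 0.1099]
tcp_rot: [180.0, 0.0, 179.7]
wrist_force: [-0.5, -1.0, 1.0]
opening: 0.0091
```

>>> apply_moves:
  rows:
    - [0,0,-1,0,0,0,1]
    - [0,0,0,0,0,0,1]

```text
time: 50.68
ee_pos: [0.4554, 0.2924, 0.1098]
tcp_rot: [180.0, 0.0, 179.7]
wrist_force: [-2.4, -1.3, 7.5]
opening: 0.0092
```

The key is home: the collar is resting with about 7 N. Now turning it clockwise.

>>> apply_moves:
  rows:
    - [0,0,0,0,0,-4,1]
    - [0,0,0,0,0,-4,1]
    - [0,0,0,0,0,-4,1]
    - [0,0,0,0,0,-4,1]
    - [0,0,0,0,0,-4,1]
    - [0,0,0,0,0,-4,1]
    - [0,0,0,0,0,-4,1]
    - [0,0,0,0,0,-4,1]
    - [0,0,0,0,0,-4,1]
    - [0,0,0,0,0,-4,1]
    - [0,0,0,0,0,-4,1]
    - [0,0,0,0,0,-4,1]
    - [0,0,0,0,0,-4,1]
    - [0,0,0,0,0,-4,1]
    - [0,0,0,0,0,-4,1]
    - [0,0,0,0,0,0,1]

```text
time: 52.68
ee_pos: [0.4552, 0.2924, 0.1098]
tcp_rot: [180.0, -0.0, 119.7]
wrist_force: [-4.0, -2.5, 8.1]
opening: 0.0094
```

Run:
```python
from m import *
o=get_obs();print(o["ee_pos"],o["tcp_rot"],o["wrist_force"],o["torque"],o["q"])
```

```text
[0.45518596 0.29238042 0.10982591] [ 1.79965884e+02 -1.82134879e-02  1.19657426e+02] [-4.00859788 -2.48795051  8.12394109] [-0.34378933  0.83971376  0.0212701 ] [ 3.27058128e+01  3.25577215e+00 -7.04996752e+00  7.96592239e+01
  1.63734383e-02  9.30483974e+01]
```

>>> apply_moves:
  rows:
    - [0,0,0,0,0,-3,1]
    - [0,0,0,0,0,-3,1]
    - [0,0,0,0,0,-3,1]
    - [0,0,0,0,0,0,1]

```text
time: 53.18
ee_pos: [0.4551, 0.2923, 0.1098]
tcp_rot: [180.0, -0.0, 110.7]
wrist_force: [-4.8, -1.8, 8.3]
opening: 0.0092
```

Run:
```python
from m import *
o=get_obs();print(o["ee_pos"],o["tcp_rot"],o["wrist_force"],o["torque"])
```

```text
[0.45507665 0.29233482 0.10982913] [ 1.79982878e+02 -1.98378829e-02  1.10675707e+02] [-4.79585655 -1.76208861  8.27794785] [-0.3945772   0.9437969  -0.04158221]
```

>>> apply_moves:
  rows:
    - [0,0,0,0,0,-2,1]
    - [0,0,0,0,0,-2,1]
    - [0,0,0,0,0,0,1]

```text
time: 53.55
ee_pos: [0.455, 0.2924, 0.1098]
tcp_rot: [180.0, -0.0, 106.7]
wrist_force: [-4.9, -1.3, 8.8]
opening: 0.0093
```

Run:
```python
from m import *
o=get_obs();print(o["tcp_rot"],o["wrist_force"],o["torque"])
```

```text
[ 1.79988270e+02 -2.69893286e-02  1.06728282e+02] [-4.88668799 -1.32654298  8.83658517] [-0.44096421  0.96266198  0.3599424 ]
```

>>> apply_moves:
  rows:
    - [0,0,0,0,0,-2,1]
    - [0,0,0,0,0,-2,1]
    - [0,0,0,0,0,0,1]

```text
time: 53.92
ee_pos: [0.4549, 0.2925, 0.1098]
tcp_rot: [180.0, -0.0, 102.8]
wrist_force: [-5.1, -1.6, 9.0]
opening: 0.0088
```

Run:
```python
from m import *
o=get_obs();print(o["tcp_rot"],o["wrist_force"],o["torque"])
```

```text
[ 1.79995269e+02 -3.69527011e-02  1.02773057e+02] [-5.14020698 -1.5961403   8.99679295] [-0.32836372  1.08503447  0.86281056]
```

The torque rose to 0.36 and then 0.86 N m, so the switch is at its stop. I'll relax slightly within the play, then release and lift away.

>>> apply_moves:
  rows:
    - [0,0,0,0,0,2,1]
    - [0,0,0,0,0,2,1]
    - [0,0,0,0,0,0,1]
    - [0,0,0,0,0,0,0.7]
    - [0,0,0,0,0,0,0.5]
    - [0,0,0,0,0,0,0.3]
    - [0,0,5,0,0,0,0.2]
    - [0,0,15,0,0,0,0.2]
    - [0,0,30,0,0,0,0.2]
    - [0,0,40,0,0,0,0.2]
    - [-10,30,20,0,0,0,0]
    - [-30,30,0,0,0,0,0]
    - [-30,30,0,0,0,0,0]
    - [-30,30,0,0,0,0,0]
    - [-30,30,0,0,0,0,0]
    - [0,0,0,0,0,0,0]

```text
time: 55.92
ee_pos: [0.3236, 0.444, 0.2198]
tcp_rot: [180.0, -0.0, 106.9]
wrist_force: [-0.0, -0.4, -0.1]
opening: 0.085
```

Run:
```python
from m import *
o=get_obs();print(o["time"],o["ee_pos"],o["wrist_force"])
s=camera("scene");t=camera("top");crop(s,320,140,420,215,"s21");crop(t,220,190,290,242,"t21");crop(t,200,100,500,270,"t21w");crop(s,130,130,450,370,"s21w")
```

```text
55.925 [0.32360771 0.44396128 0.21982907] [-0.00706666 -0.43834054 -0.08479866]
```

View pics/s21.png

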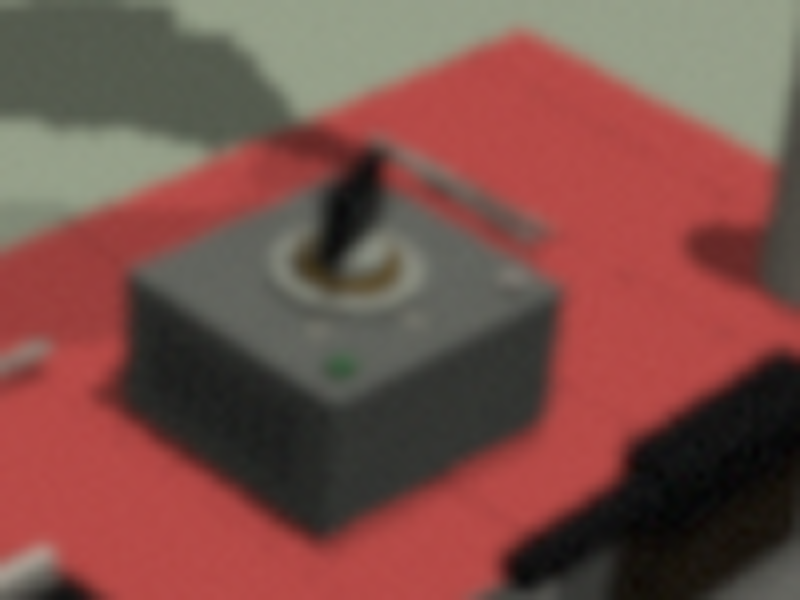

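View pics/t21.png

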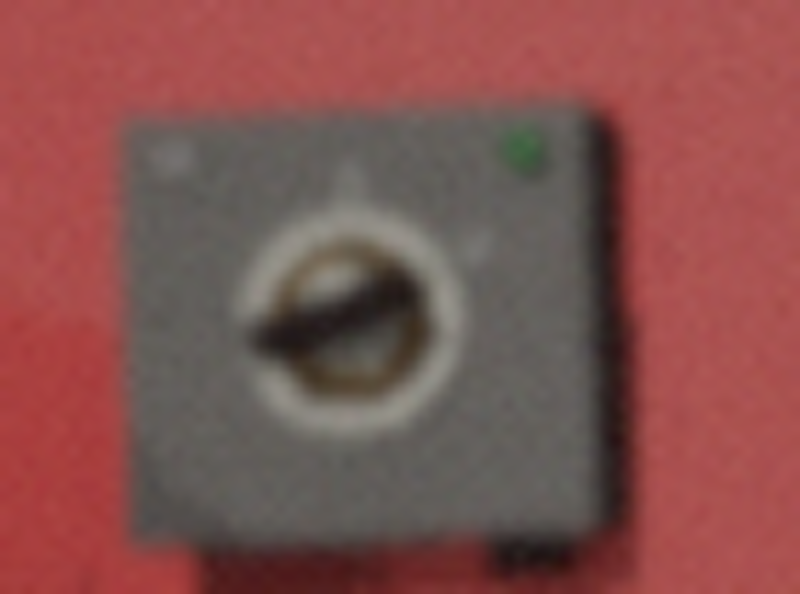

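View pics/t21w.png

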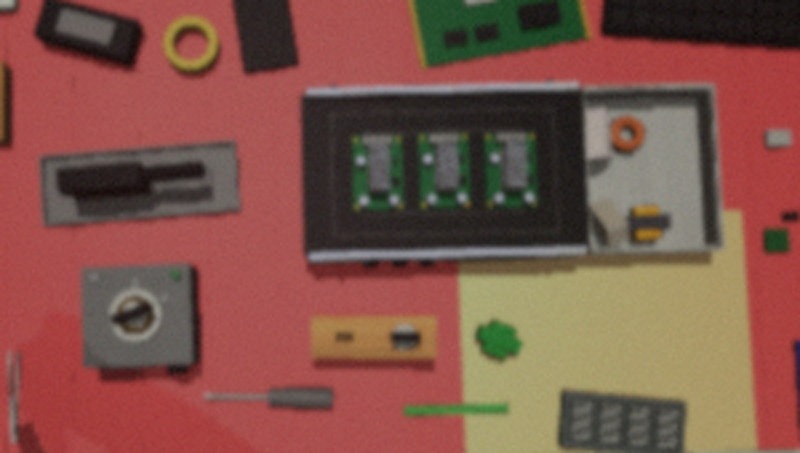

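View pics/s21w.png

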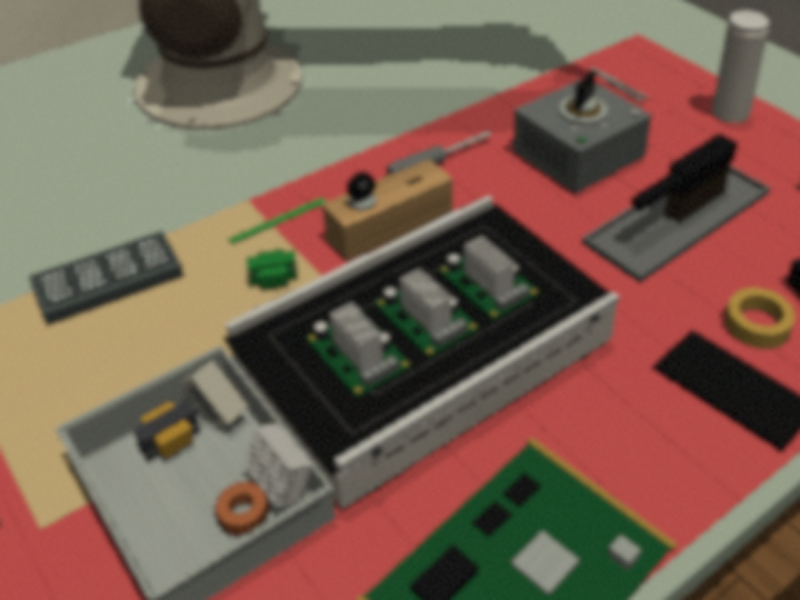

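The final view shows:
- The plate is clear apart from the three boards inside the outline.
- All four parts are in the scrap tray.
- The brush is in its tray.
- The key is home, at about 71° (60° plus the play).

Handing in.

```bash
python3 -c "
from workcell import *
print(job_done())"
```

```text
the job is handed in; nothing more can be done
None
```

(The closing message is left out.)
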